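# Row up tube offcuts by length and push each row home in its tacking jig

## Task

Get the square tube offcuts ready for tack welding: first line up every tube on the loading side of its jig, in single file and lying across the centre line with its open ends to the sides - long tubes on the jig with the wide stop, short ones on the jig with the narrow stop. Only when all of them lie there, push each row past the cross line until it stands as one straight, closed-up block, square and centred, with its first tube against the stop. Beyond the cross line the tubes may only slide, never be lifted, and the hammer, brush and square are to be left alone.

Things in the scene. Friction and masses are not known exactly. Their poses are not given: they have to be found in the camera images.
- jig_wide: jig for the long tubes, fixed: steel plate 330 x 100 x 8 mm, no side rails, with a stop block 58 mm wide (as these tubes are long), 28 mm high, at the far end. Origin at the plate's underside centre, x towards the stop, y across, z up, top at z = 8 mm. White centre line at y = 0
- jig_narrow: jig for the short tubes, fixed: steel plate 330 x 100 x 8 mm, no side rails, with a stop block 40 mm wide (as these tubes are long), 28 mm high, at the far end. Origin at the plate's underside centre, x towards the stop, y across, z up, top at z = 8 mm. White centre line at y = 0
- wide_stop (a point): foot of the near face of the wide stop, on the plate's top: x = +135 mm in the jig's frame; axes as the jig's
- wide_line (a point): middle of the white cross line of the wide-stop jig, on the plate's top: x = +5 mm in the jig's frame. Loading side: from here towards the robot, to the plate's end at x = -165 mm; bay: from here to the stop
- narrow_stop (a point): foot of the near face of the narrow stop, on the plate's top: x = +135 mm in the jig's frame; axes as the jig's
- narrow_line (a point): middle of the white cross line of the narrow-stop jig, on the plate's top: x = +5 mm in the jig's frame. Loading side: from here towards the robot, to the plate's end at x = -165 mm; bay: from here to the stop
- long1: long offcut of square steel tube, 30 x 30 mm section, 58 mm long, bare steel, 3 mm walls, open ends (nothing fits inside); about 145 g (varies by a third). Origin in its middle; its length runs along its own y. Lies flat on the bench at the start (None if absent)
- long2: long offcut of square steel tube, 30 x 30 mm section, 58 mm long, bare steel, 3 mm walls, open ends (nothing fits inside); about 145 g (varies by a third). Origin in its middle; its length runs along its own y. Lies flat on the bench at the start (None if absent)
- long3: long offcut of square steel tube, 30 x 30 mm section, 58 mm long, bare steel, 3 mm walls, open ends (nothing fits inside); about 145 g (varies by a third). Origin in its middle; its length runs along its own y. Lies flat on the bench at the start (None if absent)
- long4: long offcut of square steel tube, 30 x 30 mm section, 58 mm long, bare steel, 3 mm walls, open ends (nothing fits inside); about 145 g (varies by a third). Origin in its middle; its length runs along its own y. Lies flat on the bench at the start (None if absent)
- short1: short offcut of square steel tube, 30 x 30 mm section, 40 mm long, bare steel, 3 mm walls, open ends (nothing fits inside); about 100 g (varies by a third). Origin in its middle; its length runs along its own y. Lies flat on the bench at the start (None if absent)
- short2: short offcut of square steel tube, 30 x 30 mm section, 40 mm long, bare steel, 3 mm walls, open ends (nothing fits inside); about 100 g (varies by a third). Origin in its middle; its length runs along its own y. Lies flat on the bench at the start (None if absent)
- short3: short offcut of square steel tube, 30 x 30 mm section, 40 mm long, bare steel, 3 mm walls, open ends (nothing fits inside); about 100 g (varies by a third). Origin in its middle; its length runs along its own y. Lies flat on the bench at the start (None if absent)
- short4: short offcut of square steel tube, 30 x 30 mm section, 40 mm long, bare steel, 3 mm walls, open ends (nothing fits inside); about 100 g (varies by a third). Origin in its middle; its length runs along its own y. Lies flat on the bench at the start (None if absent)
- chipping_hammer: bystander: small hammer, 260 mm, lying on the bench outside the jigs; origin mid-underside, length along x
- wire_brush: bystander: hand brush, 220 mm, lying on the bench outside the jigs; origin mid-underside, length along x
- weld_square: bystander: L-shaped aluminium square, 90 x 105 x 20 mm, lying beyond the jigs; origin on its underside near the corner
Things that resemble listed ones, but are neither listed nor needed, are in the scene too. What is shaped like the short3 but pink or purple is not meant.

How it is judged:
By the outcome, as a careful person would: the job done as asked, in the order asked, and still so for the second after the job is handed in, with the robot touching nothing.
Of long1, long2, long3, long4 only 3 to 4 are there at a start; the rules pass over those that are not, and their reading is None.
Of short1, short2, short3, short4 only 3 to 4 are there at a start; the rules pass over those that are not, and their reading is None.
At some moment in a run one of long1, long2, long3, long4, short1, short2, short3, short4 may be knocked a few centimetres aside while the robot is not near it.
Once in a run the grip may slacken for a moment while it holds something.
It also fails if it takes over 208 s, if anything falls off the work surface, if the arm or the gripper's body presses on something with over 40 N, if the wrist force passes 120 N, or if a joint passes its speed limit or range.

## Robot

A 6-joint arm with a two-finger parallel gripper is mounted at the origin on the work surface. World frame = base frame: x ahead of the robot, y to its left, z up, the work surface at z = 0. Lengths are in m, angles in rad, forces in N, time in s.
With the tool pointing down it reaches from about 0.25 to 0.725 m from the base axis. Payload 9.7 kg.
Tool frame: the origin (TCP) lies between the finger pads; the fingertips stand 17 mm ahead of it and the grasp point (between the pads) lies 2 mm behind it; x points along the fingers, y is the direction in which the jaws open and shut, and the axes are right-handed (so a half turn about x gives the same grasp; the last joint's range is limited). The gripper opens to 85 mm and grips with 20 to 120 N. Pads are 22 mm wide; open, the fingers measure 114 mm over their backs; the gripper's body (76 mm by 85 mm) begins 54 mm behind the grasp point. The pads swing forward as they close: fully open they stand 13 mm farther back than shut.
Start: joints at [-1.123, 0.087, 0.176, 1.66, 0, 1.571], TCP at [0.238, -0.496, 0.248] pointing down, gripper open.
Joint ranges: [-3.13, 3.13], [-0.85, 1.81], [-1.15, 1.24], [-2.2, 2.28], [-1.44, 1.52], [-3.14, 3.14]. Speed limits (rad/s): [2.22, 2.22, 2.57, 3.14, 3.14, 3.14].

## Interface

Orientations are given as a unit quaternion [w, x, y, z].
In Python, from bench import observe, imaging, close_job gives the robot as it stands. The module is installed in compiled form; this text tells all that it offers.
- The arm moves only by the tool play_rows, never from a script. Its argument "increments" is a list of rows, each an object with "offset": the shift along the tool's x, y, z in mm, a list of three; "rot": the turn, a rotation vector about the tool's x, y, z in rad, a list of three; "fingers": the finger opening in mm, from 0 to 85.4. A call has 1 to 8 rows; each row shifts and turns the commanded pose from where the row before left it, along the tool's axes as they then stand; what a row does not reach is not made up. A row lasts 1/12 s, in which the tool goes at most 41.7 mm and 7.16 degrees, less where a joint would pass 70% of its speed; a pose out of reach is approached as far as the arm can. A call with a gripper value outside its range is refused whole. The fingers move at their own pace and stop on an object; "force" is the grip in N (left out, the last holds). Time passes only in rows, so rows that do not move let the fingers close. It gives the time, the measured TCP pose, the force and the opening at its end, in the units of the state.
- observe(): the state, without advancing time (a new reading comes with each control period).
- imaging.get_image(name): name is "side" or "top" or "wrist"; returns a dict with "frame" (384x512x3 uint8, red, green, blue), "mtx" (3x3 intrinsics, pixels), "k1" (the pictures are not rectified: a ray, as slopes to the right and down, at radius r is drawn at 1 + k1 r^2 times it, then the intrinsics apply), "origin" and "orientation" of the camera in the world. Camera axes: x right, y up, looking along -z (the intrinsics and any distortion apply to the point x, -y, -z); pixel columns grow to the right and rows downward; lengths in m; the calibration is good to about 2 mm. A picture is of the moment at which its call begins. There is no depth.
- close_job(): hands the job in, once; it reports no verdict.
The state is a dict: "clock": time; "qpos": joint angles; "qd": joint speeds; "tau": joint torques, N m; "position": TCP position; "orientation": TCP orientation; "contact_force": force on the tool from outside, world axes, zero at the start; "ft_torque": the same for the moment, N m; "opening": opening from 0.0 (shut) to 1.0 (fully open).
Only numpy, scipy, OpenCV 4.12 (cv2) and the standard library are available. Lean on these libraries where they do the work, as an engineer would, in place of code of your own. Each camera call takes 0.05 s, during which the arm holds its last target.

## Working session

There is one attempt and no reset: what is moved stays moved. The work goes in short steps, Python scripts to look and compute and a tool call to move; the robot and the scene stay as the last step left them, time stands still between calls to the robot, and variables do not carry over. Pictures are saved under pics/ and viewed, and the job is handed in when it is done.

Besides the shell and the picture viewer there is one more tool, called after ">>>" as name(argument=value, ...), one argument or row to a line, values as JSON. play_rows: Moves the arm, as the interface text tells. Its arguments: {"type":"object","properties":{"increments":{"type":"array","items":{"type":"object","properties":{"offset":{"type":"array","items":{"type":"number"}},"rot":{"type":"array","items":{"type":"number"}},"fingers":{"type":"number"}}}},"force":{"type":"number"}},"required":["increments"]}

```bash
mkdir -p pics; python3 - <<'E'
from bench import observe, imaging
import cv2
s=observe(); print(s)
for n in ["top","side","wrist"]:
    d=imaging.get_image(n); cv2.imwrite(f"pics/{n}0.png",d["frame"][:,:,::-1]); print(n,d["mtx"],d["k1"],d["origin"],d["orientation"])
E
```

```text
{'clock': 0.0, 'qpos': array([-1.12303936e+00,  8.74698667e-02,  1.75150694e-01,  1.65981378e+00,
        2.61286166e-05,  1.57079698e+00]), 'qd': array([-0.00050495, -0.00013083,  0.00100744,  0.00095904,  0.00171355,
        0.00155552]), 'tau': array([ 5.28429282e-04, -5.20384026e+01,  4.64804900e+01,  1.63408765e-02,
        7.58151396e-05,  1.78708154e-05]), 'position': array([ 0.2380367 , -0.49559251,  0.24758618]), 'orientation': array([-0.15652379, -0.68936401, -0.15744944,  0.68955583]), 'contact_force': array([ 0.59857219,  0.32434979, -0.60452617]), 'ft_torque': array([-0.00022562,  0.04423594,  0.0218061 ]), 'opening': 0.9966577885213873}
top [[368.55567955   0.         252.72708747]
 [  0.         368.55567955 191.92818627]
 [  0.           0.           1.        ]] -0.045397857516650555 [ 0.4765875  -0.01138114  1.33561859] [ 0.71279698  0.02208545 -0.01126479 -0.70093209]
side [[480.74208981   0.         266.86823807]
 [  0.         480.74208981 196.53566997]
 [  0.           0.           1.        ]] 0.04210959385703199 [0.11314946 0.98612032 0.7160085 ] [-0.18461848 -0.10895688  0.47930927  0.8510623 ]
wrist [[314.33129169   0.         258.52314148]
 [  0.         314.33129169 189.68389286]
 [  0.           0.           1.        ]] -0.029198215626622788 [ 0.31319436 -0.45870801  0.37224129] [ 0.83498141 -0.13873113  0.08829432 -0.5251322 ]
```

View pics/top0.png

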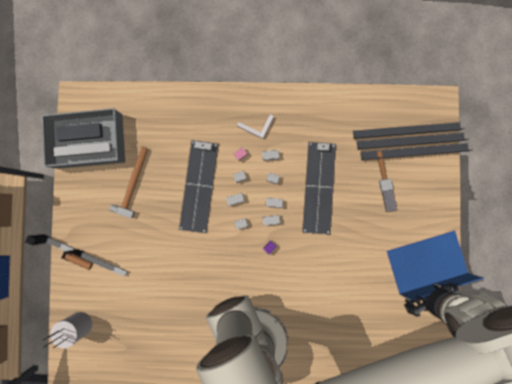

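View pics/side0.png

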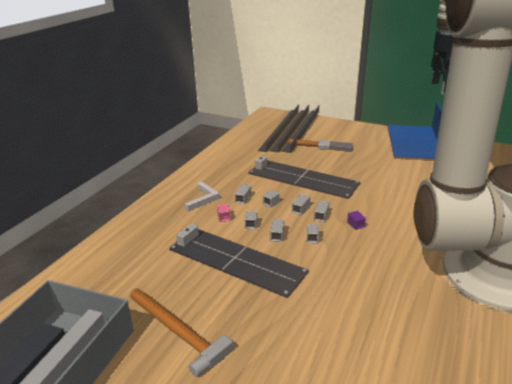

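View pics/wrist0.png

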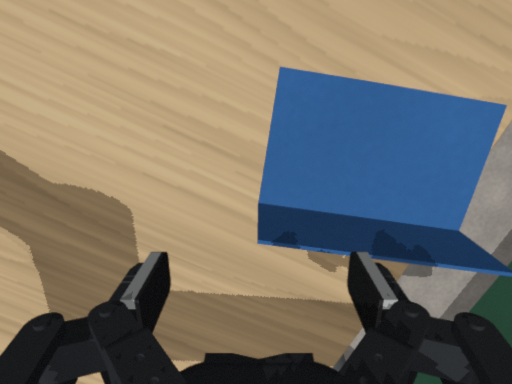

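```bash
python3 - <<'E'
import cv2
im=cv2.imread("pics/top0.png")
c=im[60:340,80:450]
cv2.imwrite("pics/top0a.png",cv2.resize(c,None,fx=2.1,fy=2.1,interpolation=cv2.INTER_CUBIC))
E
```

```text
(no output)
```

View pics/top0a.png

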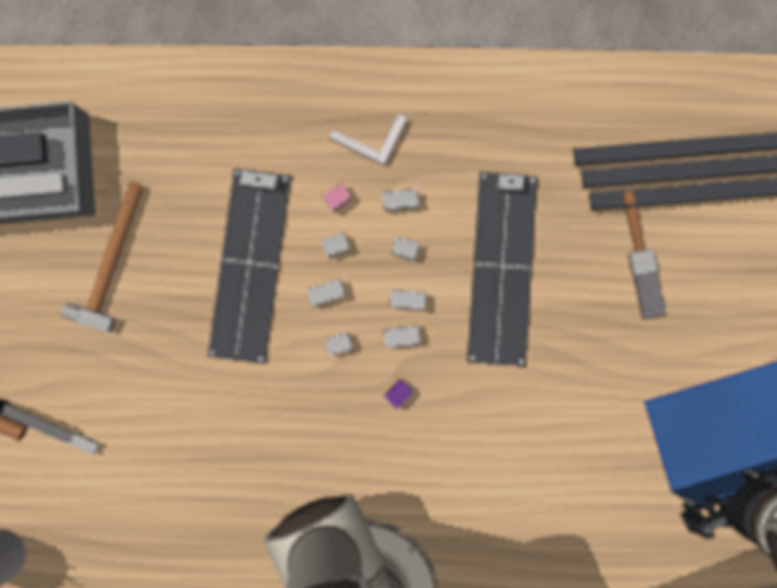

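```bash
cat > h.py <<'E'
import numpy as np, cv2, sys
from scipy.spatial.transform import Rotation as Rn
from bench import observe, imaging
def Q(q): return Rn.from_quat([q[1],q[2],q[3],q[0]])
class Cam:
    def __init__(s,name):
        d=imaging.get_image(name); s.im=d["frame"][:,:,::-1].copy(); s.K=np.array(d["mtx"]); s.k1=float(d["k1"]); s.o=np.array(d["origin"]); s.R=Q(d["orientation"]).as_matrix()
    def save(s,fn): 
        cv2.imwrite(fn,s.im); np.savez(fn+".npz",K=s.K,k1=s.k1,o=s.o,R=s.R)
    @staticmethod
    def load(fn):
        c=Cam.__new__(Cam); z=np.load(fn+".npz"); c.im=cv2.imread(fn); c.K=z["K"]; c.k1=float(z["k1"]); c.o=z["o"]; c.R=z["R"]; return c
    def px(s,p):
        c=(np.atleast_2d(p)-s.o)@s.R; x=c[:,0]/-c[:,2]; y=-c[:,1]/-c[:,2]; f=1+s.k1*(x*x+y*y)
        return np.c_[s.K[0,0]*x*f+s.K[0,2], s.K[1,1]*y*f+s.K[1,2]]
    def at(s,uv,z):
        uv=np.atleast_2d(np.array(uv,float)); n=cv2.undistortPoints(uv[:,None],s.K,np.array([s.k1,0,0,0.]))[:,0]
        d=np.c_[n[:,0],-n[:,1],-np.ones(len(n))]@s.R.T
        return s.o+d*((z-s.o[2])/d[:,2])[:,None]
def crop(c,fn,x0,y0,x1,y1,k):
    cv2.imwrite(fn,cv2.resize(c.im[y0:y1,x0:x1],None,fx=k,fy=k,interpolation=cv2.INTER_CUBIC))
def rect(c,fn,cx,cy,yaw,w,h,mm,z):
    """rectified plane view: up = dir yaw (x), left = y ; w across, h along in m, mm per px"""
    W=int(w*1000/mm);H=int(h*1000/mm)
    j,i=np.meshgrid(np.arange(W),np.arange(H)); a=(H/2-i-.5)*mm/1e3; b=(W/2-j-.5)*mm/1e3
    X=cx+a*np.cos(yaw)-b*np.sin(yaw); Y=cy+a*np.sin(yaw)+b*np.cos(yaw)
    p=c.px(np.c_[X.ravel(),Y.ravel(),np.full(X.size,z)]).astype(np.float32).reshape(H,W,2)
    cv2.imwrite(fn,cv2.remap(c.im,p[...,0],p[...,1],cv2.INTER_CUBIC))
def tool(yaw,pos=None):
    """jaws (tool y) along world dir yaw+90deg (i.e. jig y for jig yaw), x down"""
    y=np.array([-np.sin(yaw),np.cos(yaw),0]); x=np.array([0,0,-1.]); return np.c_[x,y,np.cross(x,y)]
def st():
    s=observe(); R=Q(s["orientation"]).as_matrix(); y=R[:,1]; 
    print("t %.2f pos %s yaw %.2f deg tilt %.2f op %.1f F %s"%(s["clock"],np.round(s["position"]*1e3,1),np.degrees(np.arctan2(-y[0],y[1])),np.degrees(np.arccos(-R[2,0])),s["opening"]*85.4,np.round(s["contact_force"],1))); return s,R
def plan(pos,yaw):
    """offset (tool axes, mm) and rotvec to reach world pos with jig yaw; picks the nearer half turn"""
    s,R=st(); d=R.T@(np.array(pos)-s["position"])*1e3
    best=None
    for k in (0,np.pi):
        rv=Rn.from_matrix(R.T@tool(yaw+k)).as_rotvec()
        if best is None or np.linalg.norm(rv)<np.linalg.norm(best): best=rv
    print("offset(tool) mm",np.round(d,1),"rot",np.round(best,3)); print(" world delta mm",np.round((np.array(pos)-s["position"])*1e3,1))
    return d,best
E
python3 - <<'E'
from h import *
c=Cam("top"); c.save("pics/top1.png")
f=lambda l:[(80+(u+.5)/2.1-.5,60+(v+.5)/2.1-.5) for u,v in l]
for n,l,z in [("wide jig corners, plate",[(236,169),(291,177),(208,356),(267,361)],.008),("narrow",[(480,173),(537,178),(469,362),(526,366)],.008),("cross",[(249,262),(502,266)],.008),
 ("long",[(401,200),(327,293),(408,299),(404,336)],.03),("short",[(337,245),(406,248),(339,344)],.03)]:
    print(n,np.round(c.at(f(l),z)*1e3).tolist())
s,R=st(); print(R)
w=Cam("wrist"); print(R.T@(w.o-s["position"])*1e3, R.T@w.R)
E
```

```text
wide jig corners, plate [[724.0, 234.0, 8.0], [711.0, 138.0, 8.0], [400.0, 274.0, 8.0], [393.0, 172.0, 8.0]]
narrow [[723.0, -189.0, 8.0], [716.0, -288.0, 8.0], [398.0, -174.0, 8.0], [393.0, -271.0, 8.0]]
cross [[563.0, 207.0, 8.0], [563.0, -228.0, 8.0]]
long [[671.0, -53.0, 30.0], [511.0, 70.0, 30.0], [503.0, -67.0, 30.0], [441.0, -61.0, 30.0]]
short [[593.0, 55.0, 30.0], [589.0, -62.0, 30.0], [425.0, 48.0, 30.0]]
t 0.20 pos [ 238.1 -495.7  247.9] yaw -154.35 deg tilt 0.04 op 85.6 F [ 0.7  1.  -0.3]
[[-3.31805957e-04  4.32921148e-01 -9.01431733e-01]
 [ 7.06463442e-04 -9.01431456e-01 -4.32921275e-01]
 [-9.99999695e-01 -7.80474423e-04 -6.74263756e-06]]
[-124.57086157   -0.88215661  -83.70667193] [[ 5.89868929e-04  3.24415014e-01 -9.45914663e-01]
 [ 9.99999825e-01 -1.49312424e-04  5.72387399e-04]
 [ 4.44542548e-05 -9.45914836e-01 -3.24415046e-01]]
```

>>> play_rows(
  increments=[
    {"offset":[-7.8,-28.3,-29],"rot":[0,0,0],"fingers":85},
    {"offset":[-7.8,-28.3,-29],"rot":[0,0,0],"fingers":85},
    {"offset":[-7.8,-28.3,-29],"rot":[0,0,0],"fingers":85},
    {"offset":[-7.8,-28.3,-29],"rot":[0,0,0],"fingers":85},
    {"offset":[-7.8,-28.3,-29],"rot":[0,0,0],"fingers":85},
    {"offset":[-7.8,-28.3,-29],"rot":[0,0,0],"fingers":85},
    {"offset":[-7.8,-28.3,-29],"rot":[0,0,0],"fingers":85},
    {"offset":[-7.8,-28.3,-29],"rot":[0,0,0],"fingers":85},
  ],
)

```text
clock: 0.92
position: [0.3492, -0.1894, 0.3112]
orientation: [0.157, 0.69, 0.157, -0.689]
contact_force: [-0.0, -0.8, -0.9]
opening: 0.997
```

>>> play_rows(
  increments=[
    {"offset":[-7.8,-28.3,-29],"rot":[0,0,0],"fingers":85},
    {"offset":[-7.8,-28.3,-29],"rot":[0,0,0],"fingers":85},
    {"offset":[-7.8,-28.3,-29],"rot":[0,0,0],"fingers":85},
    {"offset":[-7.8,-28.3,-29],"rot":[0,0,0],"fingers":85},
    {"offset":[-7.8,-28.3,-29],"rot":[0,0,0],"fingers":85},
    {"offset":[0,0,0],"rot":[-0.12,0,0],"fingers":85},
    {"offset":[0,0,0],"rot":[-0.12,0,0],"fingers":85},
    {"offset":[0,0,0],"rot":[-0.12,0,0],"fingers":85},
  ],
)

```text
clock: 1.58
position: [0.4189, 0.0002, 0.3497]
orientation: [-0.281, -0.649, -0.281, 0.649]
contact_force: [-0.1, 0.6, 0.4]
opening: 0.999
```

>>> play_rows(
  increments=[
    {"offset":[0,0,0],"rot":[-0.12,0,0],"fingers":85},
    {"offset":[0,0,0],"rot":[-0.12,0,0],"fingers":85},
    {"offset":[0,0,0],"rot":[-0.12,0,0],"fingers":85},
    {"offset":[0,0,0],"rot":[-0.12,0,0],"fingers":85},
    {"offset":[0,0,0],"rot":[-0.12,0,0],"fingers":85},
    {"offset":[0,0,0],"rot":[-0.12,0,0],"fingers":85},
    {"offset":[0,0,0],"rot":[-0.12,0,0],"fingers":85},
    {"offset":[0,0,0],"rot":[-0.12,0,0],"fingers":85},
  ],
)

```text
clock: 2.25
position: [0.4186, -0.0009, 0.3497]
orientation: [0.548, 0.447, 0.548, -0.447]
contact_force: [0.7, -1.0, -0.7]
opening: 0.993
```

>>> play_rows(
  increments=[
    {"offset":[0,0,0],"rot":[-0.12,0,0],"fingers":85},
    {"offset":[0,0,0],"rot":[-0.12,0,0],"fingers":85},
    {"offset":[0,0,0],"rot":[-0.12,0,0],"fingers":85},
    {"offset":[0,0,0],"rot":[-0.12,0,0],"fingers":85},
    {"offset":[0,0,0],"rot":[-0.12,0,0],"fingers":85},
    {"offset":[0,0,0],"rot":[-0.12,0,0],"fingers":85},
    {"offset":[0,0,0],"rot":[-0.12,0,0],"fingers":85},
    {"offset":[0,0,0],"rot":[-0.12,0,0],"fingers":85},
  ],
)

```text
clock: 2.92
position: [0.4186, -0.0009, 0.3497]
orientation: [0.692, 0.143, 0.692, -0.143]
contact_force: [-0.5, -0.6, 0.1]
opening: 0.996
```

>>> play_rows(
  increments=[
    {"offset":[0,0,0],"rot":[-0.12,0,0],"fingers":85},
    {"offset":[0,0,0],"rot":[-0.12,0,0],"fingers":85},
    {"offset":[0,0,0],"rot":[-0.12,0,0],"fingers":85},
    {"offset":[0,0,0],"rot":[0,0,0],"fingers":85},
  ],
)

```text
clock: 3.25
position: [0.4186, -0.0009, 0.3497]
orientation: [0.707, 0.017, 0.707, -0.017]
contact_force: [0.8, -0.6, -0.6]
opening: 0.992
```

```bash
python3 - <<'E'
from h import *
plan((.42,0,.35),0)
c=Cam("wrist"); c.save("pics/w1.png"); crop(c,"pics/w1a.png",0,0,512,384,1.55)
E
```

```text
t 3.25 pos [418.6  -0.9 349.7] yaw -2.77 deg tilt 0.00 op 84.7 F [ 0.8 -0.6 -0.6]
offset(tool) mm [-0.3  1.   1.3] rot [-0.048 -0.    -0.   ]
 world delta mm [1.4 0.9 0.3]
```

View pics/w1a.png

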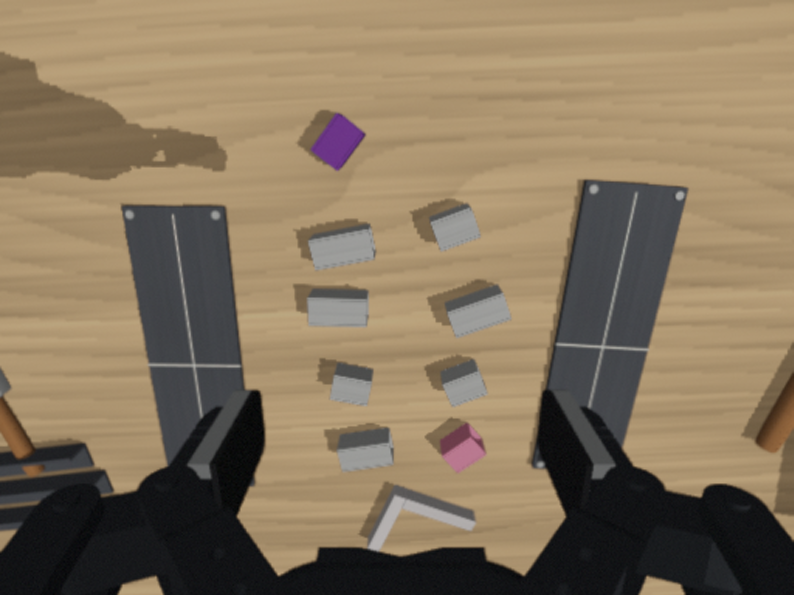

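```bash
cat > tubes.py <<'E'
from h import *
def find(c,x0,x1,y0,y1,z=.03,mm=0.5,thr=125,sat=40,show=None,plate=False):
    cx,cy=(x0+x1)/2,(y0+y1)/2
    rect(c,"pics/_r.png",cx,cy,0,y1-y0,x1-x0,mm,z); im=cv2.imread("pics/_r.png")
    hsv=cv2.cvtColor(im,cv2.COLOR_BGR2HSV); m=((hsv[...,1]<sat)&(hsv[...,2]>thr)).astype(np.uint8)
    m=cv2.morphologyEx(m,cv2.MORPH_OPEN,np.ones((7,7)))
    H,W=m.shape; out=[]
    for k in cv2.findContours(m,cv2.RETR_EXTERNAL,cv2.CHAIN_APPROX_NONE)[0]:
        if cv2.contourArea(k)*mm*mm<500: continue
        (u,v),(w,h),a=cv2.minAreaRect(k)
        b=cv2.boxPoints(((u,v),(w,h),a)); P=np.c_[cx+(H/2-b[:,1]-.5)*mm/1e3, cy+(W/2-b[:,0]-.5)*mm/1e3]
        ctr=P.mean(0); e1=P[1]-P[0]; e2=P[2]-P[1]
        if np.linalg.norm(e1)<np.linalg.norm(e2): e1,e2=e2,e1
        ang=np.degrees(np.arctan2(-e1[0],e1[1])); ang=(ang+90)%180-90
        print("ctr mm",np.round(ctr*1e3,1),"len %.1f wid %.1f area %.0f jaw-along-length yaw %.1f"%(1e3*np.linalg.norm(e1),1e3*np.linalg.norm(e2),cv2.contourArea(k)*mm*mm,ang)); out.append((ctr,ang))
        cv2.drawContours(im,[b.astype(int)],0,(0,0,255),1); cv2.putText(im,"%d,%d"%tuple(np.round(ctr*1e3)),(int(u)-30,int(v)),0,.5,(0,0,255),1)
    if show:
        s=min(1,780/W,590/H); cv2.imwrite(show,cv2.resize(im,None,fx=s,fy=s,interpolation=cv2.INTER_AREA))
    return out
E
python3 - <<'E'
from tubes import *
c=Cam.load("pics/w1.png")
find(c,.36,.76,-.11,.11,show="pics/f1.png")
rect(c,"pics/j1.png",.54,.205,np.radians(-6.5),.12,.30,.5,.008)
rect(c,"pics/j2.png",.54,-.226,np.radians(-3),.12,.30,.5,.008)
a=cv2.imread("pics/j1.png");b=cv2.imread("pics/j2.png"); cv2.imwrite("pics/j12.png",np.hstack([a,b]))
E
```

```text
ctr mm [426.  50.] len 39.8 wid 29.6 area 1117 jaw-along-length yaw 18.1
ctr mm [439.9 -55.9] len 60.6 wid 29.5 area 1679 jaw-along-length yaw 8.0
ctr mm [502.3 -66. ] len 59.4 wid 29.3 area 1650 jaw-along-length yaw -4.4
ctr mm [512.6  71.9] len 57.6 wid 29.4 area 1617 jaw-along-length yaw 17.8
ctr mm [589.5 -60.9] len 39.7 wid 29.6 area 1107 jaw-along-length yaw -14.0
ctr mm [593.6  58.1] len 40.6 wid 29.5 area 1123 jaw-along-length yaw 20.4
ctr mm [672.8 -49.8] len 61.5 wid 30.0 area 1649 jaw-along-length yaw 7.8
ctr mm [743.    4.8] len 86.0 wid 33.5 area 1252 jaw-along-length yaw 0.0
```

View pics/f1.png

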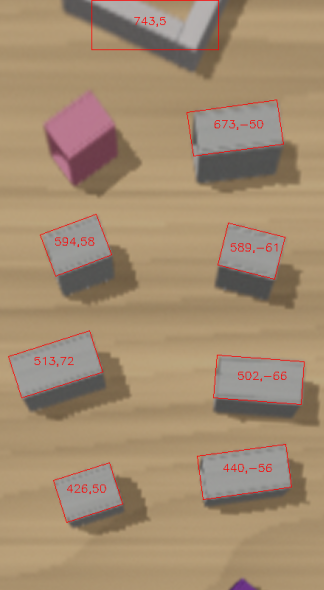

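View pics/j12.png

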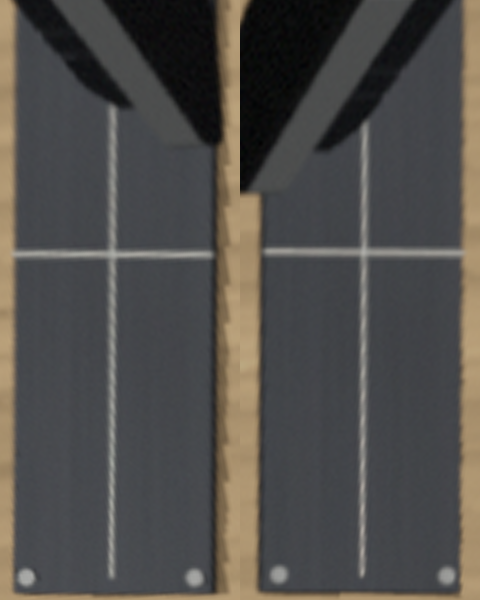

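```bash
cat > jigfit.py <<'E'
from h import *
def fit(fn,cx,cy,yaw,mm=.5,vr=(265,570),ur=(30,205)):
    g=cv2.imread(fn,0).astype(float); H,W=g.shape
    pts=[]; 
    for v in range(*vr):
        r=g[v,80:160]; b=np.median(r); w=np.clip(r-b-15,0,None)
        if w.max()>20: pts.append(((w*np.arange(80,160)).sum()/w.sum(),v))
    p=np.array(pts); A=np.polyfit(p[:,1],p[:,0],1)
    q=[]
    for u in range(*ur):
        if abs(u-np.polyval(A,255))<8: continue
        r=g[235:272,u]; b=np.median(r); w=np.clip(r-b-15,0,None)
        if w.max()>20: q.append((u,(w*np.arange(235,272)).sum()/w.sum()))
    q=np.array(q); B=np.polyfit(q[:,0],q[:,1],1)
    v=(B[0]*A[1]+B[1])/(1-A[0]*B[0]); u=np.polyval(A,v)
    a=(H/2-v-.5)*mm/1e3; b=(W/2-u-.5)*mm/1e3
    X=cx+a*np.cos(yaw)-b*np.sin(yaw); Y=cy+a*np.sin(yaw)+b*np.cos(yaw)
    print(fn,"cross",np.round([X*1e3,Y*1e3],1),"yaw by centre line %.2f, cross line %.2f"%(np.degrees(yaw+np.arctan(A[0])),np.degrees(yaw-np.arctan(B[0]))),len(p),len(q))
E
python3 - <<'E'
from jigfit import *
fit("pics/j1.png",.54,.205,np.radians(-6.5)); fit("pics/j2.png",.54,-.226,np.radians(-3))
E
```

```text
pics/j1.png cross [563.1 206.1] yaw by centre line -6.69, cross line -6.70 305 159
pics/j2.png cross [ 563.7 -229.3] yaw by centre line -3.36, cross line -3.49 305 159
```

```bash
cat > chain.py <<'E'
from h import *
W=(563.1,206.1,-6.7); N=(563.7,-229.3,-3.42)
def slot(j,s,z,t=0): 
    a=np.radians(j[2]); return (j[0]+s*np.cos(a)-t*np.sin(a), j[1]+s*np.sin(a)+t*np.cos(a), z, j[2])
def chain(wps,step=38.,start=None):
    """wps: (x,y,z mm,yaw deg[,n])"""
    if start is None:
        s,R=st(); y=R[:,1]; cur=[*(s["position"]*1e3),np.degrees(np.arctan2(-y[0],y[1]))]
    else: cur=list(start)
    for w in wps:
        d=np.array(w[:3])-cur[:3]; dy=np.radians(w[3]-cur[3]); L=np.linalg.norm(d)
        n=w[4] if len(w)>4 else max(1,int(np.ceil(L/step)),int(np.ceil(abs(dy)/.12)))
        Rt=tool(np.radians(cur[3])); dt=Rt.T@d; th=-dy/n
        M=sum(Rn.from_rotvec([k*th,0,0]).as_matrix() for k in range(n)); o=np.round(np.linalg.solve(M,dt),1); th=round(th,4)
        end=np.array(cur[:3])+Rt@(sum(Rn.from_rotvec([k*th,0,0]).as_matrix() for k in range(n))@o)
        print("%d x offset %s rot %.4f   -> %s yaw %.2f"%(n,o.tolist(),th,np.round(end,1),cur[3]-np.degrees(n*th)))
        cur=[*end,cur[3]-np.degrees(n*th)]
def pickplace(t,j,s,zc=80,zg=19):
    b=slot(j,s,0); chain([(*t[:2],95,t[2]),(*t[:2],zg,t[2]),(*t[:2],zc,t[2]),(*b[:2],zc,b[3]),(*b[:2],zg+8.5,b[3]),(*b[:2],100,b[3])])
E
python3 - <<'E'
from chain import *
pickplace((502.3,-66,-4.4),W,-21)
E
```

```text
t 3.30 pos [418.6  -0.9 349.7] yaw -3.20 deg tilt 0.00 op 84.9 F [ 0.4 -0.4 -0. ]
8 x offset [31.8, -7.4, 11.0] rot 0.0026   -> [502.6 -65.7  95.3] yaw -4.39
3 x offset [25.4, -0.1, -0.1] rot 0.0001   -> [502.3 -66.   19.1] yaw -4.40
2 x offset [-30.5, -0.0, 0.0] rot -0.0000   -> [502.3 -66.   80.1] yaw -4.40
8 x offset [0.0, 34.6, 1.7] rot 0.0050   -> [541.9 208.3  80.1] yaw -6.70
2 x offset [26.3, 0.1, 0.1] rot 0.0000   -> [542.1 208.5  27.5] yaw -6.70
2 x offset [-36.3, 0.0, 0.0] rot 0.0000   -> [542.1 208.5 100.1] yaw -6.70
```

>>> play_rows(
  increments=[
    {"offset":[31.8,-7.4,11.0],"rot":[0.0026,0,0],"fingers":85},
    {"offset":[31.8,-7.4,11.0],"rot":[0.0026,0,0],"fingers":85},
    {"offset":[31.8,-7.4,11.0],"rot":[0.0026,0,0],"fingers":85},
    {"offset":[31.8,-7.4,11.0],"rot":[0.0026,0,0],"fingers":85},
    {"offset":[31.8,-7.4,11.0],"rot":[0.0026,0,0],"fingers":85},
    {"offset":[31.8,-7.4,11.0],"rot":[0.0026,0,0],"fingers":85},
    {"offset":[31.8,-7.4,11.0],"rot":[0.0026,0,0],"fingers":85},
    {"offset":[31.8,-7.4,11.0],"rot":[0.0026,0,0],"fingers":85},
  ],
)

```text
clock: 3.97
position: [0.503, -0.0659, 0.0938]
orientation: [0.707, 0.028, 0.706, -0.028]
contact_force: [1.2, 0.2, -0.2]
opening: 0.998
```

```bash
python3 - <<'E'
from chain import *
st()
c=Cam("wrist"); c.save("pics/w2.png"); st()
E
```

```text
t 3.97 pos [503.  -65.9  93.8] yaw -4.57 deg tilt 0.01 op 85.2 F [ 1.2  0.2 -0.2]
t 4.02 pos [501.8 -66.6  87.1] yaw -4.60 deg tilt 0.39 op 84.9 F [-1.4 -1.  -6. ]
```

View pics/w2.png

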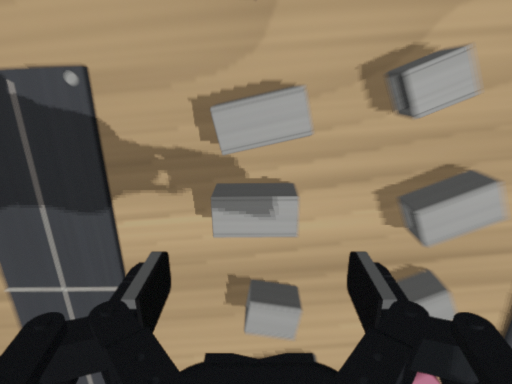

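>>> play_rows(
  increments=[
    {"offset":[25.4,0,0],"rot":[0,0,0],"fingers":85},
    {"offset":[25.4,0,0],"rot":[0,0,0],"fingers":85},
    {"offset":[15,0,0],"rot":[0,0,0],"fingers":85},
    {"offset":[10.4,0,0],"rot":[0,0,0],"fingers":85},
    {"offset":[0,0,0],"rot":[0,0,0],"fingers":50},
    {"offset":[0,0,0],"rot":[0,0,0],"fingers":50},
    {"offset":[0,0,0],"rot":[0,0,0],"fingers":50},
    {"offset":[0,0,0],"rot":[0,0,0],"fingers":50},
  ],
  force=60,
)

```text
clock: 4.68
position: [0.5037, -0.0656, 0.0207]
orientation: [0.707, 0.027, 0.706, -0.027]
contact_force: [-0.6, 0.8, -1.1]
opening: 0.666
```

```bash
python3 - <<'E'
from chain import *
st()
c=Cam("wrist"); c.save("pics/w3.png"); st()
E
```

```text
t 4.68 pos [503.7 -65.6  20.7] yaw -4.32 deg tilt 0.13 op 56.9 F [-0.6  0.8 -1.1]
t 4.73 pos [503.7 -65.6  20.6] yaw -4.31 deg tilt 0.13 op 56.9 F [-1.1 -0.4  4.8]
```

View pics/w3.png

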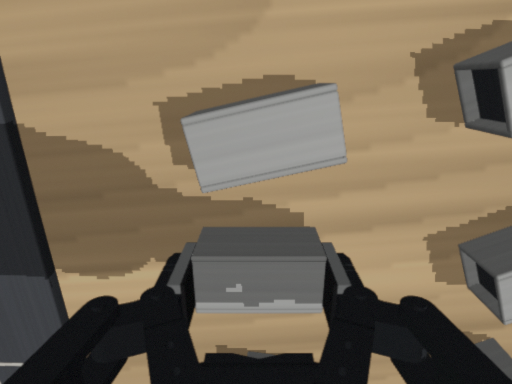

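>>> play_rows(
  increments=[
    {"offset":[-30.5,0,0],"rot":[0,0,0],"fingers":50},
    {"offset":[-30.5,0,0],"rot":[0,0,0],"fingers":50},
    {"offset":[0,20,1.7],"rot":[0.005,0,0],"fingers":50},
    {"offset":[0,35,1.7],"rot":[0.005,0,0],"fingers":50},
    {"offset":[0,35,1.7],"rot":[0.005,0,0],"fingers":50},
    {"offset":[0,35,1.7],"rot":[0.005,0,0],"fingers":50},
    {"offset":[0,35,1.7],"rot":[0.005,0,0],"fingers":50},
    {"offset":[0,35,1.7],"rot":[0.005,0,0],"fingers":50},
  ],
)

```text
clock: 5.4
position: [0.5302, 0.1296, 0.0808]
orientation: [0.706, 0.037, 0.706, -0.037]
contact_force: [1.1, 0.5, -1.6]
opening: 0.665
```

>>> play_rows(
  increments=[
    {"offset":[0,35,1.7],"rot":[0.005,0,0],"fingers":50},
    {"offset":[0,35,1.7],"rot":[0.005,0,0],"fingers":50},
    {"offset":[0,11.8,0],"rot":[0,0,0],"fingers":50},
    {"offset":[0,0,0],"rot":[0,0,0],"fingers":50},
    {"offset":[0,0,0],"rot":[0,0,0],"fingers":50},
  ],
)

```text
clock: 5.82
position: [0.5421, 0.2091, 0.0802]
orientation: [0.706, 0.04, 0.706, -0.04]
contact_force: [-0.7, 1.0, -1.6]
opening: 0.666
```

```bash
python3 - <<'E'
from chain import *
st(); c=Cam("wrist"); c.save("pics/w4.png"); st(); s=slot(W,-21,27.5); print(s); chain([s])
E
```

```text
t 5.82 pos [542.1 209.1  80.2] yaw -6.49 deg tilt 0.02 op 56.8 F [-0.7  1.  -1.6]
t 5.87 pos [542.1 208.3  80.2] yaw -6.56 deg tilt 0.03 op 57.0 F [ 0.3 -0.6 -1.7]
(np.float64(542.2434163596918), np.float64(208.550085479086), 27.5, -6.7)
t 5.87 pos [542.1 208.3  80.2] yaw -6.56 deg tilt 0.03 op 57.0 F [ 0.3 -0.6 -1.7]
2 x offset [26.3, 0.1, 0.0] rot 0.0012   -> [542.2 208.5  27.6] yaw -6.70
```

View pics/w4.png

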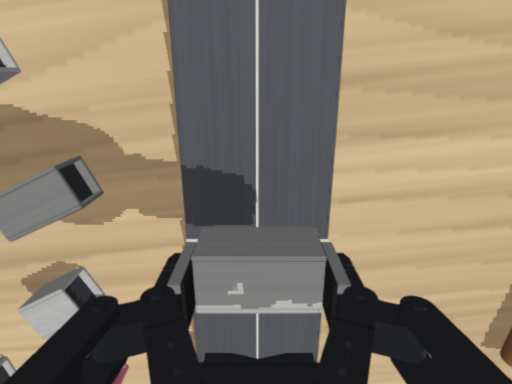

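>>> play_rows(
  increments=[
    {"offset":[26,0.1,0],"rot":[0.001,0,0],"fingers":50},
    {"offset":[20,0.1,0],"rot":[0.001,0,0],"fingers":50},
    {"offset":[5.2,0,0],"rot":[0,0,0],"fingers":50},
    {"offset":[0,0,0],"rot":[0,0,0],"fingers":50},
    {"offset":[0,0,0],"rot":[0,0,0],"fingers":80},
    {"offset":[0,0,0],"rot":[0,0,0],"fingers":85},
    {"offset":[0,0,0],"rot":[0,0,0],"fingers":85},
  ],
)

```text
clock: 6.45
position: [0.5427, 0.2084, 0.0295]
orientation: [0.706, 0.042, 0.706, -0.041]
contact_force: [0.4, -0.5, -0.5]
opening: 0.995
```

```bash
python3 - <<'E'
from chain import *
st(); b=(542.2,208.5,29,-6.7); t=(512.6,71.9); T=17.8; s=slot(W,-57,0)
chain([(542.2,208.5,100,-6.7),(*t,95,T),(*t,21,T),(*t,82,T),(*s[:2],82,-6.7),(*s[:2],29.5,-6.7),(*s[:2],100,-6.7)],start=b)
c=Cam("wrist"); c.save("pics/w5.png")
E
```

```text
t 6.45 pos [542.7 208.4  29.5] yaw -6.74 deg tilt 0.05 op 85.0 F [ 0.4 -0.5 -0.5]
2 x offset [-35.5, 0.0, 0.0] rot -0.0000   -> [542.2 208.5 100. ] yaw -6.70
4 x offset [1.2, -34.0, -8.9] rot -0.1069   -> [512.7  72.1  95.2] yaw 17.80
2 x offset [37.1, -0.1, -0.1] rot -0.0000   -> [512.6  71.8  21. ] yaw 17.80
2 x offset [-30.5, 0.0, 0.0] rot -0.0000   -> [512.6  71.8  82. ] yaw 17.80
4 x offset [0.0, 35.3, 3.8] rot 0.1069   -> [506.5 212.7  82. ] yaw -6.70
2 x offset [26.2, 0.0, -0.0] rot 0.0000   -> [506.5 212.7  29.6] yaw -6.70
2 x offset [-35.2, 0.0, -0.0] rot 0.0000   -> [506.5 212.7 100. ] yaw -6.70
```

View pics/w5.png

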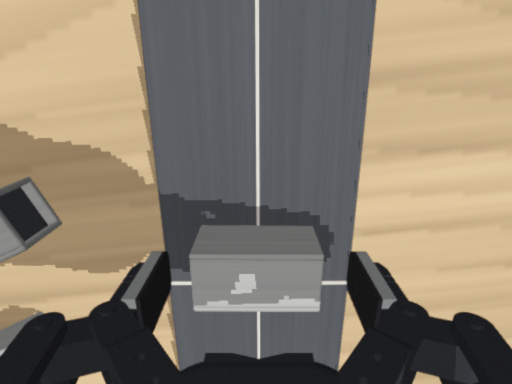

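>>> play_rows(
  increments=[
    {"offset":[-35.5,0,0],"rot":[0,0,0],"fingers":85},
    {"offset":[-35.5,0,0],"rot":[0,0,0],"fingers":85},
    {"offset":[1.2,-34,-8.9],"rot":[-0.1069,0,0],"fingers":85},
    {"offset":[1.2,-34,-8.9],"rot":[-0.1069,0,0],"fingers":85},
    {"offset":[1.2,-34,-8.9],"rot":[-0.1069,0,0],"fingers":85},
    {"offset":[1.2,-34,-8.9],"rot":[-0.1069,0,0],"fingers":85},
    {"offset":[0,0,0],"rot":[0,0,0],"fingers":85},
    {"offset":[0,0,0],"rot":[0,0,0],"fingers":85},
  ],
)

```text
clock: 7.17
position: [0.5129, 0.071, 0.0955]
orientation: [0.699, -0.108, 0.699, 0.108]
contact_force: [0.2, -0.6, 0.1]
opening: 0.993
```

```bash
python3 - <<'E'
from chain import *
st(); c=Cam("wrist"); c.save("pics/w6.png");st()
E
```

```text
t 7.17 pos [512.9  71.   95.5] yaw 17.63 deg tilt 0.04 op 84.8 F [ 0.2 -0.6  0.1]
t 7.22 pos [513.1  72.   95.5] yaw 17.64 deg tilt 0.05 op 84.8 F [0.4 0.1 0.5]
```

View pics/w6.png

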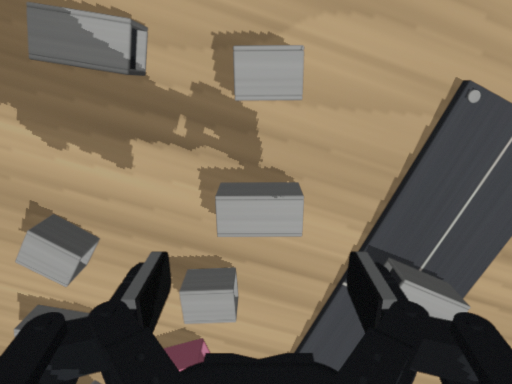

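Aligned: the tube is at (259,212), parallel to the jaws.

>>> play_rows(
  increments=[
    {"offset":[35,0,0],"rot":[0,0,0],"fingers":85},
    {"offset":[30,0,0],"rot":[0,0,0],"fingers":85},
    {"offset":[9.2,0,0],"rot":[0,0,0],"fingers":85},
    {"offset":[0,0,0],"rot":[0,0,0],"fingers":85},
    {"offset":[0,0,0],"rot":[0,0,0],"fingers":50},
    {"offset":[0,0,0],"rot":[0,0,0],"fingers":50},
    {"offset":[0,0,0],"rot":[0,0,0],"fingers":50},
    {"offset":[0,0,0],"rot":[0,0,0],"fingers":50},
  ],
)

```text
clock: 7.88
position: [0.5144, 0.073, 0.0232]
orientation: [0.7, -0.11, 0.697, 0.11]
contact_force: [-0.3, 0.3, 6.5]
opening: 0.663
```

>>> play_rows(
  increments=[
    {"offset":[-30.5,0,0],"rot":[0,0,0],"fingers":50},
    {"offset":[-30.5,0,0],"rot":[0,0,0],"fingers":50},
    {"offset":[0,35.3,3.8],"rot":[0.1069,0,0],"fingers":50},
    {"offset":[0,35.3,3.8],"rot":[0.1069,0,0],"fingers":50},
    {"offset":[0,35.3,3.8],"rot":[0.1069,0,0],"fingers":50},
    {"offset":[0,35.3,3.8],"rot":[0.1069,0,0],"fingers":50},
    {"offset":[0,0,0],"rot":[0,0,0],"fingers":50},
    {"offset":[0,0,0],"rot":[0,0,0],"fingers":50},
  ],
)

```text
clock: 8.55
position: [0.5069, 0.2151, 0.0826]
orientation: [0.706, 0.04, 0.706, -0.04]
contact_force: [0.2, 0.2, -1.2]
opening: 0.667
```

```bash
python3 - <<'E'
from chain import *
st(); c=Cam("wrist"); c.save("pics/w7.png");st()
E
```

```text
t 8.55 pos [506.9 215.1  82.6] yaw -6.50 deg tilt 0.05 op 57.0 F [ 0.2  0.2 -1.2]
t 8.60 pos [506.8 213.9  82.4] yaw -6.52 deg tilt 0.03 op 56.7 F [ 0.2  0.4 -1.6]
```

View pics/w7.png

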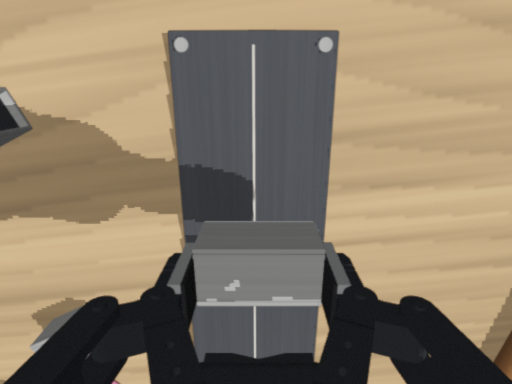

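>>> play_rows(
  increments=[
    {"offset":[25,0,0],"rot":[0,0,0],"fingers":50},
    {"offset":[20,0,0],"rot":[0,0,0],"fingers":50},
    {"offset":[6.5,0,0],"rot":[0,0,0],"fingers":50},
    {"offset":[0,0,0],"rot":[0,0,0],"fingers":50},
    {"offset":[0,0,0],"rot":[0,0,0],"fingers":50},
  ],
)

```text
clock: 9.02
position: [0.507, 0.2123, 0.0311]
orientation: [0.706, 0.041, 0.706, -0.041]
contact_force: [0.1, -0.2, -1.4]
opening: 0.663
```

```bash
python3 - <<'E'
from chain import *
st(); c=Cam("wrist"); c.save("pics/w8.png");st()
cur=(506.5,212.7,30.5,-6.7); t=(439.9,-55.9);T=8.0; s=slot(W,-93,0)
chain([(*cur[:2],100,-6.7),(*t,95,T),(*t,21,T),(*t,85,T),(*s[:2],85,-6.7),(*s[:2],31,-6.7),(*s[:2],100,-6.7)],start=cur)
E
```

```text
t 9.02 pos [507.  212.3  31.1] yaw -6.70 deg tilt 0.02 op 56.6 F [ 0.1 -0.2 -1.4]
t 9.07 pos [507.  212.4  31. ] yaw -6.71 deg tilt 0.03 op 56.8 F [-0.   0.5 -1.4]
2 x offset [-34.8, 0.0, 0.0] rot -0.0000   -> [506.5 212.7 100.1] yaw -6.70
8 x offset [0.6, -33.7, -8.2] rot -0.0321   -> [439.8 -55.9  95.3] yaw 8.01
2 x offset [37.2, -0.0, 0.0] rot 0.0001   -> [439.8 -55.9  20.9] yaw 8.00
2 x offset [-32.1, -0.0, 0.0] rot 0.0000   -> [439.8 -55.9  85.1] yaw 8.00
8 x offset [0.0, 34.1, 4.8] rot 0.0321   -> [470.7 217.1  85.1] yaw -6.71
2 x offset [27.0, -0.1, 0.0] rot -0.0001   -> [470.7 216.9  31.1] yaw -6.70
2 x offset [-34.4, 0.0, 0.0] rot 0.0000   -> [470.7 216.9  99.9] yaw -6.70
```

View pics/w8.png

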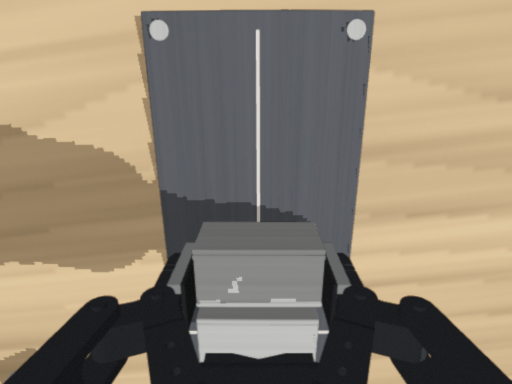

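>>> play_rows(
  increments=[
    {"offset":[1,0,0],"rot":[0,0,0],"fingers":50},
    {"offset":[0,0,0],"rot":[0,0,0],"fingers":80},
    {"offset":[0,0,0],"rot":[0,0,0],"fingers":85},
    {"offset":[0,0,0],"rot":[0,0,0],"fingers":85},
    {"offset":[-35.8,0,0],"rot":[0,0,0],"fingers":85},
    {"offset":[-34.8,0,0],"rot":[0,0,0],"fingers":85},
    {"offset":[0.6,-33.7,-8.2],"rot":[-0.0321,0,0],"fingers":85},
    {"offset":[0.6,-33.7,-8.2],"rot":[-0.0321,0,0],"fingers":85},
  ],
)

```text
clock: 9.73
position: [0.4849, 0.1486, 0.1011]
orientation: [0.708, 0.018, 0.705, -0.017]
contact_force: [-0.2, -0.2, -0.7]
opening: 0.993
```

>>> play_rows(
  increments=[
    {"offset":[0.6,-33.7,-8.2],"rot":[-0.0321,0,0],"fingers":85},
    {"offset":[0.6,-33.7,-8.2],"rot":[-0.0321,0,0],"fingers":85},
    {"offset":[0.6,-33.7,-8.2],"rot":[-0.0321,0,0],"fingers":85},
    {"offset":[0.6,-33.7,-8.2],"rot":[-0.0321,0,0],"fingers":85},
    {"offset":[0.6,-33.7,-8.2],"rot":[-0.0321,0,0],"fingers":85},
    {"offset":[0.6,-33.7,-8.2],"rot":[-0.0321,0,0],"fingers":85},
    {"offset":[0,0,0],"rot":[0,0,0],"fingers":85},
    {"offset":[0,0,0],"rot":[0,0,0],"fingers":85},
  ],
)

```text
clock: 10.4
position: [0.44, -0.0567, 0.0953]
orientation: [0.706, -0.048, 0.705, 0.048]
contact_force: [-0.4, 0.6, 0.4]
opening: 0.993
```

```bash
python3 - <<'E'
from chain import *
st(); c=Cam("wrist"); c.save("pics/w9.png");st()
E
```

```text
t 10.40 pos [440.  -56.7  95.3] yaw 7.82 deg tilt 0.02 op 84.8 F [-0.4  0.6  0.4]
t 10.45 pos [440.2 -55.7  95.2] yaw 7.91 deg tilt 0.02 op 84.9 F [ 0.4  0.6 -0.5]
```

View pics/w9.png

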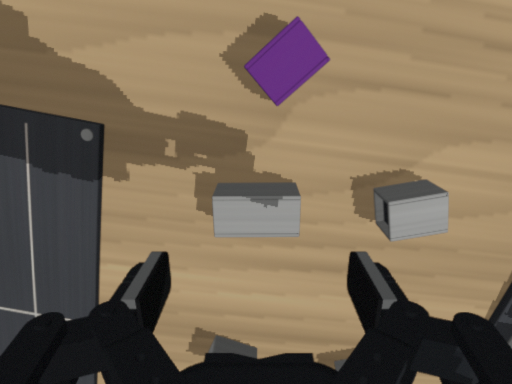

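>>> play_rows(
  increments=[
    {"offset":[35,0,0],"rot":[0,0,0],"fingers":85},
    {"offset":[30,0,0],"rot":[0,0,0],"fingers":85},
    {"offset":[9.4,0,0],"rot":[0,0,0],"fingers":85},
    {"offset":[0,0,0],"rot":[0,0,0],"fingers":85},
    {"offset":[0,0,0],"rot":[0,0,0],"fingers":50},
    {"offset":[0,0,0],"rot":[0,0,0],"fingers":50},
    {"offset":[0,0,0],"rot":[0,0,0],"fingers":50},
    {"offset":[0,0,0],"rot":[0,0,0],"fingers":50},
  ],
)

```text
clock: 11.12
position: [0.4417, -0.0552, 0.0231]
orientation: [0.707, -0.05, 0.704, 0.049]
contact_force: [-0.7, 1.5, 7.5]
opening: 0.669
```

>>> play_rows(
  increments=[
    {"offset":[-32.1,0,0],"rot":[0,0,0],"fingers":50},
    {"offset":[-32.1,0,0],"rot":[0,0,0],"fingers":50},
    {"offset":[0,34.1,4.8],"rot":[0.0321,0,0],"fingers":50},
    {"offset":[0,34.1,4.8],"rot":[0.0321,0,0],"fingers":50},
    {"offset":[0,34.1,4.8],"rot":[0.0321,0,0],"fingers":50},
    {"offset":[0,34.1,4.8],"rot":[0.0321,0,0],"fingers":50},
    {"offset":[0,34.1,4.8],"rot":[0.0321,0,0],"fingers":50},
    {"offset":[0,34.1,4.8],"rot":[0.0321,0,0],"fingers":50},
  ],
)

```text
clock: 11.78
position: [0.4569, 0.1524, 0.0863]
orientation: [0.707, 0.019, 0.706, -0.019]
contact_force: [1.2, -0.2, -1.2]
opening: 0.67
```

>>> play_rows(
  increments=[
    {"offset":[0,34.1,4.8],"rot":[0.0321,0,0],"fingers":50},
    {"offset":[0,34.1,4.8],"rot":[0.0321,0,0],"fingers":50},
    {"offset":[25,0,0],"rot":[0,0,0],"fingers":50},
    {"offset":[20,0,0],"rot":[0,0,0],"fingers":50},
    {"offset":[8,0,0],"rot":[0,0,0],"fingers":50},
    {"offset":[0,0,0],"rot":[0,0,0],"fingers":50},
    {"offset":[0,0,0],"rot":[0,0,0],"fingers":50},
  ],
)

```text
clock: 12.37
position: [0.4712, 0.2179, 0.0329]
orientation: [0.706, 0.041, 0.706, -0.041]
contact_force: [1.1, 0.5, -2.3]
opening: 0.662
```

```bash
python3 - <<'E'
from chain import *
st(); c=Cam("wrist"); c.save("pics/w10.png");st()
cur=(470.7,217,32.1,-6.7); t=(672.8,-49.8);T=7.8; s=slot(W,-129,0)
chain([(*cur[:2],100,-6.7),(*t,95,T),(*t,21,T),(*t,85,T),(460,-20,85,0),(*s[:2],85,-6.7),(*s[:2],31,-6.7),(*s[:2],100,-6.7)],start=cur)
E
```

```text
t 12.37 pos [471.2 217.9  32.9] yaw -6.69 deg tilt 0.04 op 56.6 F [ 1.1  0.5 -2.3]
t 12.42 pos [471.3 217.8  33. ] yaw -6.70 deg tilt 0.06 op 56.8 F [ 1.4  0.7 -1.7]
2 x offset [-34.0, 0.0, 0.0] rot -0.0000   -> [470.7 217.  100.1] yaw -6.70
9 x offset [0.6, -29.6, 22.6] rot -0.0281   -> [672.4 -49.6  94.7] yaw 7.79
2 x offset [36.8, -0.1, 0.2] rot -0.0001   -> [672.8 -49.8  21.1] yaw 7.80
2 x offset [-32.0, -0.0, 0.0] rot 0.0000   -> [672.8 -49.8  85.1] yaw 7.80
6 x offset [0.0, 7.8, -35.0] rot 0.0227   -> [459.9 -19.8  85.1] yaw -0.00
7 x offset [0.0, 34.2, -5.3] rot 0.0167   -> [434.8 221.   85.1] yaw -6.70
2 x offset [27.0, 0.1, 0.1] rot -0.0000   -> [435.1 221.2  31.1] yaw -6.70
2 x offset [-34.4, -0.0, -0.0] rot -0.0000   -> [435.1 221.2  99.9] yaw -6.70
```

View pics/w10.png

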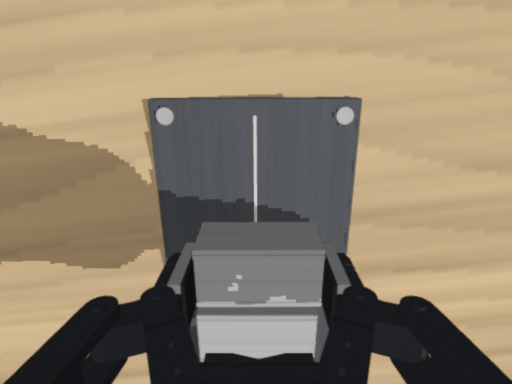

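>>> play_rows(
  increments=[
    {"offset":[1.6,-0.9,0],"rot":[0,0,0],"fingers":50},
    {"offset":[0,0,0],"rot":[0,0,0],"fingers":50},
    {"offset":[0,0,0],"rot":[0,0,0],"fingers":80},
    {"offset":[0,0,0],"rot":[0,0,0],"fingers":85},
    {"offset":[0,0,0],"rot":[0,0,0],"fingers":85},
    {"offset":[-35.6,0.9,0],"rot":[0,0,0],"fingers":85},
    {"offset":[-34,0,0],"rot":[0,0,0],"fingers":85},
  ],
)

```text
clock: 13.0
position: [0.4696, 0.2173, 0.0992]
orientation: [0.705, 0.041, 0.707, -0.042]
contact_force: [-0.3, 0.2, 0.6]
opening: 0.997
```

>>> play_rows(
  increments=[
    {"offset":[0.6,-29.6,22.6],"rot":[-0.0281,0,0],"fingers":85},
    {"offset":[0.6,-29.6,22.6],"rot":[-0.0281,0,0],"fingers":85},
    {"offset":[0.6,-29.6,22.6],"rot":[-0.0281,0,0],"fingers":85},
    {"offset":[0.6,-29.6,22.6],"rot":[-0.0281,0,0],"fingers":85},
    {"offset":[0.6,-29.6,22.6],"rot":[-0.0281,0,0],"fingers":85},
    {"offset":[0.6,-29.6,22.6],"rot":[-0.0281,0,0],"fingers":85},
    {"offset":[0.6,-29.6,22.6],"rot":[-0.0281,0,0],"fingers":85},
    {"offset":[0.6,-29.6,22.6],"rot":[-0.0281,0,0],"fingers":85},
  ],
)

```text
clock: 13.67
position: [0.6479, -0.0236, 0.0952]
orientation: [0.706, -0.039, 0.706, 0.039]
contact_force: [1.0, 0.5, 0.1]
opening: 0.992
```

>>> play_rows(
  increments=[
    {"offset":[0.6,-29.6,22.6],"rot":[-0.0281,0,0],"fingers":85},
    {"offset":[0,0,0],"rot":[0,0,0],"fingers":85},
    {"offset":[0,0,0],"rot":[0,0,0],"fingers":85},
    {"offset":[0,0,0],"rot":[0,0,0],"fingers":85},
  ],
)

```text
clock: 14.0
position: [0.6723, -0.0486, 0.0941]
orientation: [0.705, -0.048, 0.706, 0.048]
contact_force: [-0.1, 0.5, 0.5]
opening: 0.995
```

```bash
python3 - <<'E'
from chain import *
st(); c=Cam("wrist"); c.save("pics/w11.png");st()
E
```

```text
t 14.00 pos [672.3 -48.6  94.1] yaw 7.77 deg tilt 0.06 op 85.0 F [-0.1  0.5  0.5]
t 14.05 pos [672.2 -48.1  94.6] yaw 7.82 deg tilt 0.03 op 85.0 F [ 0.6 -0.1  0.2]
```

View pics/w11.png

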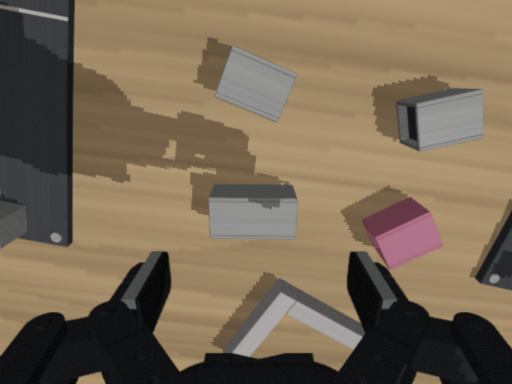

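>>> play_rows(
  increments=[
    {"offset":[35,-1,0],"rot":[0,0,0],"fingers":85},
    {"offset":[30,0,0],"rot":[0,0,0],"fingers":85},
    {"offset":[8.6,0,0.2],"rot":[0,0,0],"fingers":85},
    {"offset":[0,0,0],"rot":[0,0,0],"fingers":85},
    {"offset":[0,0,0],"rot":[0,0,0],"fingers":50},
    {"offset":[0,0,0],"rot":[0,0,0],"fingers":50},
    {"offset":[0,0,0],"rot":[0,0,0],"fingers":50},
    {"offset":[0,0,0],"rot":[0,0,0],"fingers":50},
  ],
)

```text
clock: 14.72
position: [0.6745, -0.0496, 0.0242]
orientation: [0.707, -0.048, 0.704, 0.048]
contact_force: [-1.0, 0.1, 8.4]
opening: 0.664
```

>>> play_rows(
  increments=[
    {"offset":[-32,1,0],"rot":[0,0,0],"fingers":50},
    {"offset":[-32,0,0],"rot":[0,0,0],"fingers":50},
    {"offset":[0,7.8,-35],"rot":[0.0227,0,0],"fingers":50},
    {"offset":[0,7.8,-35],"rot":[0.0227,0,0],"fingers":50},
    {"offset":[0,7.8,-35],"rot":[0.0227,0,0],"fingers":50},
    {"offset":[0,7.8,-35],"rot":[0.0227,0,0],"fingers":50},
    {"offset":[0,7.8,-35],"rot":[0.0227,0,0],"fingers":50},
    {"offset":[0,7.8,-35],"rot":[0.0227,0,0],"fingers":50},
  ],
)

```text
clock: 15.38
position: [0.4587, -0.0186, 0.0859]
orientation: [0.708, 0.0, 0.706, -0.0]
contact_force: [0.7, 0.9, 0.1]
opening: 0.663
```

>>> play_rows(
  increments=[
    {"offset":[0,34.2,-5.3],"rot":[0.0167,0,0],"fingers":50},
    {"offset":[0,34.2,-5.3],"rot":[0.0167,0,0],"fingers":50},
    {"offset":[0,34.2,-5.3],"rot":[0.0167,0,0],"fingers":50},
    {"offset":[0,34.2,-5.3],"rot":[0.0167,0,0],"fingers":50},
    {"offset":[0,34.2,-5.3],"rot":[0.0167,0,0],"fingers":50},
    {"offset":[0,34.2,-5.3],"rot":[0.0167,0,0],"fingers":50},
    {"offset":[0,34.2,-5.3],"rot":[0.0167,0,0],"fingers":50},
    {"offset":[0,0,0],"rot":[0,0,0],"fingers":50},
  ],
)

```text
clock: 16.05
position: [0.4348, 0.227, 0.0863]
orientation: [0.707, 0.041, 0.705, -0.039]
contact_force: [-0.4, -0.5, -1.8]
opening: 0.665
```

>>> play_rows(
  increments=[
    {"offset":[25,0,0],"rot":[0,0,0],"fingers":50},
    {"offset":[20,0,0],"rot":[0,0,0],"fingers":50},
    {"offset":[8,0,0],"rot":[0,0,0],"fingers":50},
    {"offset":[0,0,0],"rot":[0,0,0],"fingers":50},
    {"offset":[0,0,0],"rot":[0,0,0],"fingers":50},
  ],
)

```text
clock: 16.47
position: [0.4353, 0.222, 0.033]
orientation: [0.706, 0.042, 0.706, -0.041]
contact_force: [0.1, -0.2, -1.1]
opening: 0.666
```

```bash
python3 - <<'E'
from chain import *
st(); c=Cam("wrist"); c.save("pics/w12.png");st()
E
```

```text
t 16.47 pos [435.3 222.   33. ] yaw -6.71 deg tilt 0.06 op 56.8 F [ 0.1 -0.2 -1.1]
t 16.52 pos [435.3 222.   33. ] yaw -6.71 deg tilt 0.07 op 56.5 F [ 0.3  0.2 -1.6]
```

View pics/w12.png

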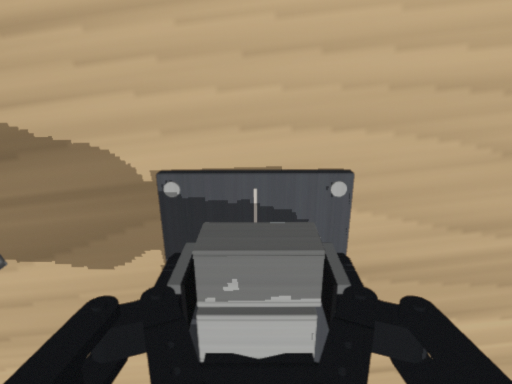

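>>> play_rows(
  increments=[
    {"offset":[1.6,-0.9,0],"rot":[0,0,0],"fingers":50},
    {"offset":[0,0,0],"rot":[0,0,0],"fingers":50},
    {"offset":[0,0,0],"rot":[0,0,0],"fingers":80},
    {"offset":[0,0,0],"rot":[0,0,0],"fingers":85},
    {"offset":[0,0,0],"rot":[0,0,0],"fingers":85},
    {"offset":[-35,0,0],"rot":[0,0,0],"fingers":85},
    {"offset":[-35,0,0],"rot":[0,0,0],"fingers":85},
    {"offset":[0,0,0],"rot":[0,0,0],"fingers":85},
  ],
)

```text
clock: 17.18
position: [0.4371, 0.2223, 0.1067]
orientation: [0.708, 0.043, 0.703, -0.04]
contact_force: [0.6, 0.1, 1.2]
opening: 0.996
```

```bash
python3 - <<'E'
from chain import *
st(); c=Cam("top"); c.save("pics/top2.png")
crop(c,"pics/top2a.png",170,120,350,250,4)
E
```

```text
t 17.18 pos [437.1 222.3 106.7] yaw -6.70 deg tilt 0.46 op 85.0 F [0.6 0.1 1.2]
```

View pics/top2a.png

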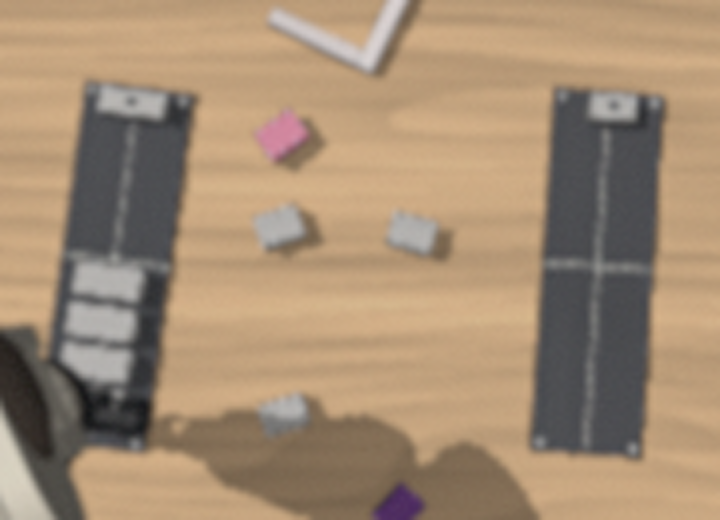

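```bash
python3 - <<'E'
from chain import *
cur=(434.9,220.2,100.5,-6.7); t=(426,50);T=18.1; s=slot(N,-21,0)
chain([(*t,95,T),(*t,21,T),(*t,85,T),(*s[:2],85,s[3]),(*s[:2],31,s[3]),(*s[:2],100,s[3])],start=cur)
E
```

```text
5 x offset [1.1, -34.1, -3.7] rot -0.0866   -> [426.1  50.2  95. ] yaw 18.11
2 x offset [37.0, -0.1, -0.1] rot 0.0001   -> [426.  50.  21.] yaw 18.10
2 x offset [-32.0, 0.0, 0.0] rot -0.0000   -> [426.  50.  85.] yaw 18.10
8 x offset [0.0, -36.8, 9.2] rot 0.0469   -> [ 542.5 -228.3   85. ] yaw -3.40
2 x offset [27.0, 0.1, 0.1] rot 0.0002   -> [ 542.7 -228.1   31. ] yaw -3.42
2 x offset [-34.5, 0.0, -0.0] rot -0.0000   -> [ 542.7 -228.1  100. ] yaw -3.42
```

>>> play_rows(
  increments=[
    {"offset":[1.1,-34.1,-3.7],"rot":[-0.0866,0,0],"fingers":75},
    {"offset":[1.1,-34.1,-3.7],"rot":[-0.0866,0,0],"fingers":75},
    {"offset":[1.1,-34.1,-3.7],"rot":[-0.0866,0,0],"fingers":75},
    {"offset":[1.1,-34.1,-3.7],"rot":[-0.0866,0,0],"fingers":75},
    {"offset":[1.1,-34.1,-3.7],"rot":[-0.0866,0,0],"fingers":75},
    {"offset":[0,0,0],"rot":[0,0,0],"fingers":75},
    {"offset":[0,0,0],"rot":[0,0,0],"fingers":75},
    {"offset":[0,0,0],"rot":[0,0,0],"fingers":75},
  ],
)

```text
clock: 17.9
position: [0.4258, 0.0512, 0.0944]
orientation: [0.698, -0.11, 0.699, 0.111]
contact_force: [0.3, 0.5, 0.0]
opening: 0.872
```

```bash
python3 - <<'E'
from chain import *
st(); c=Cam("wrist"); c.save("pics/w13.png");st()
E
```

```text
t 17.90 pos [425.8  51.2  94.4] yaw 17.99 deg tilt 0.04 op 74.5 F [0.3 0.5 0. ]
t 17.95 pos [425.9  51.7  94.5] yaw 18.07 deg tilt 0.03 op 75.3 F [-0.1  0.2  0.9]
```

View pics/w13.png

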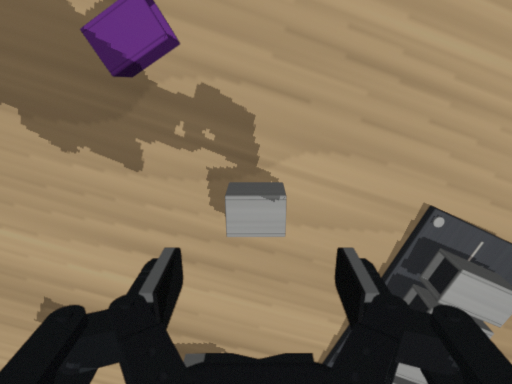

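>>> play_rows(
  increments=[
    {"offset":[35,0,0],"rot":[0,0,0],"fingers":75},
    {"offset":[30,0,0],"rot":[0,0,0],"fingers":75},
    {"offset":[9,0,0],"rot":[0,0,0],"fingers":75},
    {"offset":[0,0,0],"rot":[0,0,0],"fingers":75},
    {"offset":[0,0,0],"rot":[0,0,0],"fingers":32},
    {"offset":[0,0,0],"rot":[0,0,0],"fingers":32},
    {"offset":[0,0,0],"rot":[0,0,0],"fingers":32},
    {"offset":[0,0,0],"rot":[0,0,0],"fingers":32},
  ],
)

```text
clock: 18.62
position: [0.4274, 0.0515, 0.0229]
orientation: [0.699, -0.111, 0.697, 0.111]
contact_force: [-1.8, 0.9, 8.9]
opening: 0.459
```

>>> play_rows(
  increments=[
    {"offset":[0,0,0],"rot":[0,0,0],"fingers":32},
    {"offset":[-32,0,0],"rot":[0,0,0],"fingers":32},
    {"offset":[-32,0,0],"rot":[0,0,0],"fingers":32},
    {"offset":[0,-36.8,9.2],"rot":[0.0469,0,0],"fingers":32},
    {"offset":[0,-36.8,9.2],"rot":[0.0469,0,0],"fingers":32},
    {"offset":[0,-36.8,9.2],"rot":[0.0469,0,0],"fingers":32},
    {"offset":[0,-36.8,9.2],"rot":[0.0469,0,0],"fingers":32},
    {"offset":[0,-36.8,9.2],"rot":[0.0469,0,0],"fingers":32},
  ],
)

```text
clock: 19.28
position: [0.5124, -0.1196, 0.0859]
orientation: [0.707, -0.028, 0.706, 0.028]
contact_force: [0.8, 0.7, -1.6]
opening: 0.458
```

>>> play_rows(
  increments=[
    {"offset":[0,-36.8,9.2],"rot":[0.0469,0,0],"fingers":32},
    {"offset":[0,-36.8,9.2],"rot":[0.0469,0,0],"fingers":32},
    {"offset":[0,-36.8,9.2],"rot":[0.0469,0,0],"fingers":32},
    {"offset":[0,0,0],"rot":[0,0,0],"fingers":32},
    {"offset":[25,0,0],"rot":[0,0,0],"fingers":32},
    {"offset":[20,0,0],"rot":[0,0,0],"fingers":32},
    {"offset":[6,0,0],"rot":[0,0,0],"fingers":32},
    {"offset":[0,0,0],"rot":[0,0,0],"fingers":32},
  ],
)

```text
clock: 19.95
position: [0.542, -0.2268, 0.0329]
orientation: [0.706, 0.021, 0.708, -0.021]
contact_force: [0.4, 0.9, -1.5]
opening: 0.461
```

```bash
python3 - <<'E'
from chain import *
st(); c=Cam("wrist"); c.save("pics/w14.png");st()
E
```

```text
t 19.95 pos [ 542.  -226.8   32.9] yaw -3.39 deg tilt 0.12 op 39.4 F [ 0.4  0.9 -1.5]
t 20.00 pos [ 542.6 -226.9   34.3] yaw -3.38 deg tilt 0.02 op 38.9 F [-0.4  0.5 -0.2]
```

View pics/w14.png

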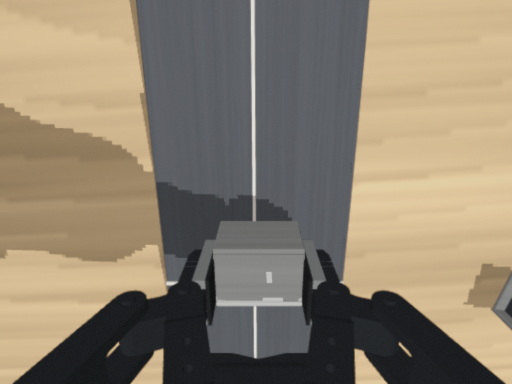

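>>> play_rows(
  increments=[
    {"offset":[2,-1,0],"rot":[0,0,0],"fingers":32},
    {"offset":[1,0,0],"rot":[0,0,0],"fingers":32},
    {"offset":[0,0,0],"rot":[0,0,0],"fingers":32},
  ],
)

```text
clock: 20.25
position: [0.5431, -0.2281, 0.0318]
orientation: [0.707, 0.021, 0.706, -0.021]
contact_force: [-0.0, -1.0, -0.3]
opening: 0.454
```

```bash
python3 - <<'E'
from chain import *
s,R=st(); 
cur=(542.7,-229.1,31,-3.42); t=(593.6,58.1);T=20.4; s=slot(N,-57,0)
chain([(*cur[:2],100,-3.42),(*t,95,T),(*t,21,T),(*t,85,T),(*s[:2],85,s[3]),(*s[:2],31,s[3]),(*s[:2],100,s[3])],start=cur)
E
```

```text
t 20.25 pos [ 543.1 -228.1   31.8] yaw -3.37 deg tilt 0.08 op 38.8 F [-0.  -1.  -0.3]
2 x offset [-34.5, 0.0, 0.0] rot -0.0000   -> [ 542.7 -229.1  100. ] yaw -3.42
8 x offset [0.6, 35.1, 10.8] rot -0.0520   -> [593.8  58.1  95.2] yaw 20.42
2 x offset [37.1, 0.0, -0.1] rot 0.0001   -> [593.6  58.   21. ] yaw 20.40
2 x offset [-32.0, 0.0, -0.0] rot 0.0000   -> [593.6  58.   85. ] yaw 20.40
8 x offset [0.0, -33.3, -17.0] rot 0.0520   -> [ 506.5 -225.9   85. ] yaw -3.43
2 x offset [27.0, 0.0, 0.2] rot -0.0001   -> [ 506.9 -225.9   31. ] yaw -3.42
2 x offset [-34.5, 0.0, -0.0] rot 0.0000   -> [ 506.9 -225.9  100. ] yaw -3.42
```

>>> play_rows(
  increments=[
    {"offset":[0.7,0,0],"rot":[0,0,0],"fingers":32},
    {"offset":[0,0,0],"rot":[0,0,0],"fingers":70},
    {"offset":[0,0,0],"rot":[0,0,0],"fingers":75},
    {"offset":[0,0,0],"rot":[0,0,0],"fingers":75},
    {"offset":[-35.2,0,0],"rot":[0,0,0],"fingers":75},
    {"offset":[-34.5,0,0],"rot":[0,0,0],"fingers":75},
    {"offset":[0.6,35.1,10.8],"rot":[-0.052,0,0],"fingers":75},
    {"offset":[0.6,35.1,10.8],"rot":[-0.052,0,0],"fingers":75},
  ],
)

```text
clock: 20.92
position: [0.568, -0.1596, 0.1017]
orientation: [0.709, -0.016, 0.705, 0.015]
contact_force: [1.4, 0.6, -0.9]
opening: 0.882
```

>>> play_rows(
  increments=[
    {"offset":[0.6,35.1,10.8],"rot":[-0.052,0,0],"fingers":75},
    {"offset":[0.6,35.1,10.8],"rot":[-0.052,0,0],"fingers":75},
    {"offset":[0.6,35.1,10.8],"rot":[-0.052,0,0],"fingers":75},
    {"offset":[0.6,35.1,10.8],"rot":[-0.052,0,0],"fingers":75},
    {"offset":[0.6,35.1,10.8],"rot":[-0.052,0,0],"fingers":75},
    {"offset":[0.6,35.1,10.8],"rot":[-0.052,0,0],"fingers":75},
    {"offset":[0,0,0],"rot":[0,0,0],"fingers":75},
    {"offset":[0,0,0],"rot":[0,0,0],"fingers":75},
  ],
)

```text
clock: 21.58
position: [0.5935, 0.0611, 0.0951]
orientation: [0.696, -0.127, 0.696, 0.127]
contact_force: [0.4, -0.5, -0.7]
opening: 0.877
```

```bash
python3 - <<'E'
from chain import *
st(); c=Cam("wrist"); c.save("pics/w15.png");st()
E
```

```text
t 21.58 pos [593.5  61.1  95.1] yaw 20.64 deg tilt 0.00 op 74.9 F [ 0.4 -0.5 -0.7]
t 21.63 pos [593.5  59.7  95.1] yaw 20.52 deg tilt 0.01 op 74.7 F [ 0.6 -0.4 -0.2]
```

View pics/w15.png

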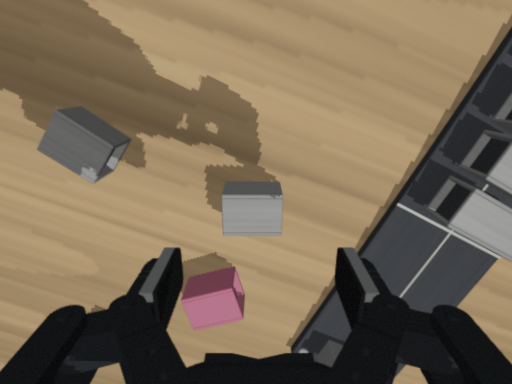

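>>> play_rows(
  increments=[
    {"offset":[35,0,0],"rot":[0,0,0],"fingers":75},
    {"offset":[30,0,0],"rot":[0,0,0],"fingers":75},
    {"offset":[9.2,0,0],"rot":[0,0,0],"fingers":75},
    {"offset":[0,0,0],"rot":[0,0,0],"fingers":75},
    {"offset":[0,0,0],"rot":[0,0,0],"fingers":32},
    {"offset":[0,0,0],"rot":[0,0,0],"fingers":32},
    {"offset":[0,0,0],"rot":[0,0,0],"fingers":32},
    {"offset":[0,0,0],"rot":[0,0,0],"fingers":32},
  ],
)

```text
clock: 22.3
position: [0.595, 0.0591, 0.0233]
orientation: [0.697, -0.126, 0.695, 0.125]
contact_force: [-2.0, -1.7, 7.7]
opening: 0.456
```

>>> play_rows(
  increments=[
    {"offset":[0,0,0],"rot":[0,0,0],"fingers":32},
    {"offset":[-32,0,0],"rot":[0,0,0],"fingers":32},
    {"offset":[-32,0,0],"rot":[0,0,0],"fingers":32},
    {"offset":[0,-33.3,-17],"rot":[0.052,0,0],"fingers":32},
    {"offset":[0,-33.3,-17],"rot":[0.052,0,0],"fingers":32},
    {"offset":[0,-33.3,-17],"rot":[0.052,0,0],"fingers":32},
    {"offset":[0,-33.3,-17],"rot":[0.052,0,0],"fingers":32},
    {"offset":[0,-33.3,-17],"rot":[0.052,0,0],"fingers":32},
  ],
)

```text
clock: 22.97
position: [0.553, -0.1244, 0.086]
orientation: [0.707, -0.034, 0.706, 0.033]
contact_force: [0.3, -1.4, -0.9]
opening: 0.454
```

>>> play_rows(
  increments=[
    {"offset":[0,-33.3,-17],"rot":[0.052,0,0],"fingers":32},
    {"offset":[0,-33.3,-17],"rot":[0.052,0,0],"fingers":32},
    {"offset":[0,-33.3,-17],"rot":[0.052,0,0],"fingers":32},
    {"offset":[0,0,0],"rot":[0,0,0],"fingers":32},
    {"offset":[25,0,0],"rot":[0,0,0],"fingers":32},
    {"offset":[20,0,0],"rot":[0,0,0],"fingers":32},
    {"offset":[6,-1,0],"rot":[0,0,0],"fingers":32},
    {"offset":[0,0,0],"rot":[0,0,0],"fingers":32},
  ],
)

```text
clock: 23.63
position: [0.506, -0.2255, 0.0331]
orientation: [0.706, 0.021, 0.707, -0.021]
contact_force: [-0.3, -0.1, -0.7]
opening: 0.455
```

```bash
python3 - <<'E'
from chain import *
st(); c=Cam("wrist"); c.save("pics/w16.png");st()
E
```

```text
t 23.63 pos [ 506.  -225.5   33.1] yaw -3.37 deg tilt 0.11 op 38.9 F [-0.3 -0.1 -0.7]
t 23.68 pos [ 506.6 -225.6   34.3] yaw -3.36 deg tilt 0.02 op 38.6 F [ 0.2  0.4 -0.8]
```

View pics/w16.png

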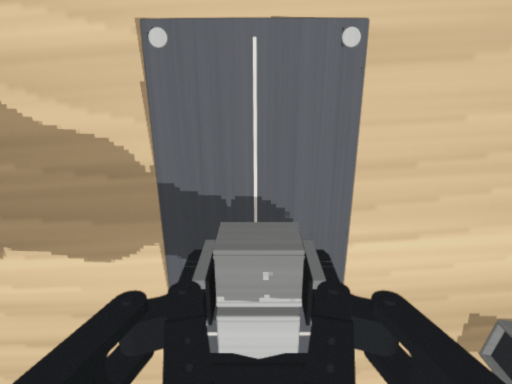

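>>> play_rows(
  increments=[
    {"offset":[2,-0.6,0],"rot":[0,0,0],"fingers":32},
    {"offset":[1.6,0,0],"rot":[0,0,0],"fingers":32},
    {"offset":[0,0,0],"rot":[0,0,0],"fingers":32},
    {"offset":[0,0,0],"rot":[0,0,0],"fingers":70},
    {"offset":[0,0,0],"rot":[0,0,0],"fingers":75},
    {"offset":[0,0,0],"rot":[0,0,0],"fingers":75},
    {"offset":[-35,0,0],"rot":[0,0,0],"fingers":75},
    {"offset":[-35,0,0],"rot":[0,0,0],"fingers":75},
  ],
)

```text
clock: 24.35
position: [0.505, -0.2257, 0.0992]
orientation: [0.705, 0.021, 0.708, -0.02]
contact_force: [-0.1, -0.5, 1.0]
opening: 0.876
```

```bash
python3 - <<'E'
from chain import *
st()
cur=(506.5,-227.5,100.4,-3.42); t=(589.5,-60.9);T=-14; s=slot(N,-93,0)
chain([(*t,95,T),(*t,21,T),(*t,85,T),(*s[:2],85,s[3]),(*s[:2],31,s[3]),(*s[:2],100,s[3])],start=cur)
E
```

```text
t 24.35 pos [ 505.  -225.7   99.2] yaw -3.38 deg tilt 0.27 op 74.8 F [-0.1 -0.5  1. ]
5 x offset [1.1, 35.3, 12.0] rot 0.0369   -> [589.3 -60.8  94.9] yaw -13.99
2 x offset [37.0, -0.0, 0.1] rot 0.0001   -> [589.5 -60.8  20.9] yaw -14.00
2 x offset [-32.0, -0.0, -0.0] rot -0.0000   -> [589.5 -60.8  84.9] yaw -14.00
6 x offset [-0.0, -30.1, -15.0] rot -0.0308   -> [ 470.9 -223.7   84.9] yaw -3.41
2 x offset [27.0, -0.0, -0.0] rot 0.0001   -> [ 470.9 -223.7   30.9] yaw -3.43
2 x offset [-34.6, -0.0, -0.0] rot -0.0000   -> [ 470.9 -223.7  100.1] yaw -3.43
```

>>> play_rows(
  increments=[
    {"offset":[1.1,35.3,12],"rot":[0.0369,0,0],"fingers":75},
    {"offset":[1.1,35.3,12],"rot":[0.0369,0,0],"fingers":75},
    {"offset":[1.1,35.3,12],"rot":[0.0369,0,0],"fingers":75},
    {"offset":[1.1,35.3,12],"rot":[0.0369,0,0],"fingers":75},
    {"offset":[1.1,35.3,12],"rot":[0.0369,0,0],"fingers":75},
    {"offset":[0,0,0],"rot":[0,0,0],"fingers":75},
    {"offset":[0,0,0],"rot":[0,0,0],"fingers":75},
    {"offset":[0,0,0],"rot":[0,0,0],"fingers":75},
  ],
)

```text
clock: 25.02
position: [0.589, -0.0596, 0.0946]
orientation: [0.702, 0.085, 0.702, -0.086]
contact_force: [-0.0, -0.5, 0.3]
opening: 0.88
```

```bash
python3 - <<'E'
from chain import *
st(); c=Cam("wrist"); c.save("pics/w17.png");st()
E
```

```text
t 25.02 pos [589.  -59.6  94.6] yaw -13.89 deg tilt 0.04 op 75.2 F [-0.  -0.5  0.3]
t 25.07 pos [588.9 -60.2  94.7] yaw -13.96 deg tilt 0.03 op 75.0 F [-0.6  0.1  1.1]
```

View pics/w17.png

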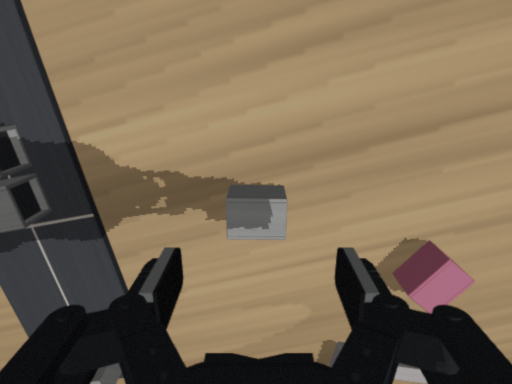

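>>> play_rows(
  increments=[
    {"offset":[35,0,0],"rot":[0,0,0],"fingers":75},
    {"offset":[30,0,0],"rot":[0,0,0],"fingers":75},
    {"offset":[9,0,0],"rot":[0,0,0],"fingers":75},
    {"offset":[0,0,0],"rot":[0,0,0],"fingers":75},
    {"offset":[0,0,0],"rot":[0,0,0],"fingers":32},
    {"offset":[0,0,0],"rot":[0,0,0],"fingers":32},
    {"offset":[0,0,0],"rot":[0,0,0],"fingers":32},
    {"offset":[0,0,0],"rot":[0,0,0],"fingers":32},
  ],
)

```text
clock: 25.73
position: [0.5906, -0.0599, 0.0232]
orientation: [0.703, 0.086, 0.701, -0.086]
contact_force: [-2.0, -1.1, 9.8]
opening: 0.455
```

>>> play_rows(
  increments=[
    {"offset":[0,0,0],"rot":[0,0,0],"fingers":32},
    {"offset":[-32,0,0],"rot":[0,0,0],"fingers":32},
    {"offset":[-32,0,0],"rot":[0,0,0],"fingers":32},
    {"offset":[0,-30.1,-15],"rot":[-0.0308,0,0],"fingers":32},
    {"offset":[0,-30.1,-15],"rot":[-0.0308,0,0],"fingers":32},
    {"offset":[0,-30.1,-15],"rot":[-0.0308,0,0],"fingers":32},
    {"offset":[0,-30.1,-15],"rot":[-0.0308,0,0],"fingers":32},
    {"offset":[0,-30.1,-15],"rot":[-0.0308,0,0],"fingers":32},
  ],
)

```text
clock: 26.4
position: [0.4876, -0.1949, 0.0859]
orientation: [0.707, 0.031, 0.706, -0.031]
contact_force: [0.4, -1.0, -1.1]
opening: 0.454
```

>>> play_rows(
  increments=[
    {"offset":[0,-30.1,-15],"rot":[-0.0308,0,0],"fingers":32},
    {"offset":[0,0,0],"rot":[0,0,0],"fingers":32},
    {"offset":[0,0,0],"rot":[0,0,0],"fingers":32},
    {"offset":[25,0,0],"rot":[0,0,0],"fingers":32},
    {"offset":[20,0,0],"rot":[0,0,0],"fingers":32},
    {"offset":[6,-1.2,0],"rot":[0,0,0],"fingers":32},
    {"offset":[0,0,0],"rot":[0,0,0],"fingers":32},
  ],
)

```text
clock: 26.98
position: [0.4706, -0.2228, 0.033]
orientation: [0.706, 0.021, 0.707, -0.02]
contact_force: [0.3, -0.0, -0.3]
opening: 0.448
```

```bash
python3 - <<'E'
from chain import *
st(); c=Cam("wrist"); c.save("pics/w18.png");st()
E
```

```text
t 26.98 pos [ 470.6 -222.8   33. ] yaw -3.31 deg tilt 0.10 op 38.3 F [ 0.3 -0.  -0.3]
t 27.03 pos [ 471.  -223.2   34.1] yaw -3.32 deg tilt 0.02 op 38.7 F [-0.4  0.3 -1. ]
```

View pics/w18.png

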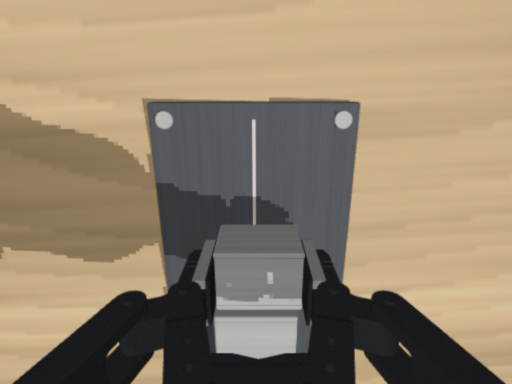

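>>> play_rows(
  increments=[
    {"offset":[2,-1,0],"rot":[0,0,0],"fingers":32},
    {"offset":[1.6,0,0],"rot":[0,0,0],"fingers":32},
    {"offset":[0,0,0],"rot":[0,0,0],"fingers":32},
    {"offset":[0,0,0],"rot":[0,0,0],"fingers":70},
    {"offset":[0,0,0],"rot":[0,0,0],"fingers":75},
    {"offset":[0,0,0],"rot":[0,0,0],"fingers":75},
    {"offset":[-35,0,0],"rot":[0,0,0],"fingers":75},
    {"offset":[-35,0,0],"rot":[0,0,0],"fingers":75},
  ],
)

```text
clock: 27.7
position: [0.4692, -0.2241, 0.0992]
orientation: [0.705, 0.021, 0.708, -0.02]
contact_force: [0.8, -0.9, 0.6]
opening: 0.879
```

```bash
python3 - <<'E'
from chain import *
st()
cur=(470.8,-225.9,100.3,-3.42)
chain([(420,0,350,-3.42)],start=cur)
E
```

```text
t 27.70 pos [ 469.2 -224.1   99.2] yaw -3.37 deg tilt 0.27 op 75.1 F [ 0.8 -0.9  0.6]
9 x offset [-27.7, 24.7, -7.1] rot -0.0000   -> [ 4.203e+02 -2.000e-01  3.496e+02] yaw -3.42
```

>>> play_rows(
  increments=[
    {"offset":[-31,27.8,-8],"rot":[0,0,0],"fingers":75},
    {"offset":[-31,27.8,-8],"rot":[0,0,0],"fingers":75},
    {"offset":[-31,27.8,-8],"rot":[0,0,0],"fingers":75},
    {"offset":[-31,27.8,-8],"rot":[0,0,0],"fingers":75},
    {"offset":[-31,27.8,-8],"rot":[0,0,0],"fingers":75},
    {"offset":[-31,27.8,-8],"rot":[0,0,0],"fingers":75},
    {"offset":[-31,27.8,-8],"rot":[0,0,0],"fingers":75},
    {"offset":[-31,27.8,-8],"rot":[0,0,0],"fingers":75},
  ],
)

```text
clock: 28.37
position: [0.4197, -0.0018, 0.3457]
orientation: [0.707, 0.021, 0.707, -0.021]
contact_force: [0.7, -0.0, -0.2]
opening: 0.878
```

>>> play_rows(
  increments=[
    {"offset":[0,0,0],"rot":[0,0,0],"fingers":75},
    {"offset":[0,0,0],"rot":[0,0,0],"fingers":75},
    {"offset":[0,0,0],"rot":[0,0,0],"fingers":75},
    {"offset":[0,0,0],"rot":[0,0,0],"fingers":75},
  ],
)

```text
clock: 28.7
position: [0.4206, -0.0035, 0.3427]
orientation: [0.706, 0.021, 0.707, -0.021]
contact_force: [-0.2, 0.0, 0.3]
opening: 0.88
```

```bash
cat > rows.py <<'E'
from tubes import *
from jigfit import fit
from chain import W,N
def report(c,which="both",show=None):
    for nm,J in (("wide",W),("narrow",N)):
        if which not in("both",nm): continue
        print(nm); a=np.radians(J[2]); o=np.array(J[:2])
        res=find(c,J[0]/1e3-.19,J[0]/1e3+.16,J[1]/1e3-.085,J[1]/1e3+.085,z=.038,show=show and show%nm,thr=115)
        for ctr,ang in res:
            d=ctr*1e3-o; print("   s %.1f  t %.1f  dyaw %.1f"%(d[0]*np.cos(a)+d[1]*np.sin(a),-d[0]*np.sin(a)+d[1]*np.cos(a),ang-J[2]))
E
python3 - <<'E'
from rows import *
st(); c=Cam("wrist"); c.save("pics/w19.png"); crop(c,"pics/w19a.png",0,0,512,384,1.55)
report(c,show="pics/r19%s.png")
rect(c,"pics/j1.png",.54,.205,np.radians(-6.5),.12,.30,.5,.008)
rect(c,"pics/j2.png",.54,-.226,np.radians(-3),.12,.30,.5,.008)
E
```

```text
t 28.70 pos [420.6  -3.5 342.7] yaw -3.41 deg tilt 0.11 op 75.2 F [-0.2  0.   0.3]
wide
ctr mm [434.4 222. ] len 57.6 wid 30.2 area 1643 jaw-along-length yaw -6.5
ctr mm [469.6 217.4] len 57.9 wid 30.2 area 1650 jaw-along-length yaw -6.7
ctr mm [505.3 213.4] len 58.0 wid 30.0 area 1650 jaw-along-length yaw -6.7
ctr mm [542.3 209. ] len 60.2 wid 30.3 area 1655 jaw-along-length yaw -7.1
   s -129.7  t 0.7  dyaw 0.2
   s -94.2  t 0.3  dyaw -0.0
   s -58.3  t 0.5  dyaw -0.0
   s -21.0  t 0.5  dyaw -0.4
narrow
ctr mm [ 471.  -222.9] len 39.5 wid 29.5 area 1121 jaw-along-length yaw -3.5
ctr mm [ 505.6 -224.4] len 39.8 wid 29.5 area 1118 jaw-along-length yaw -3.2
ctr mm [ 540.4 -226.2] len 40.0 wid 29.8 area 1131 jaw-along-length yaw -3.4
   s -92.9  t 0.8  dyaw -0.0
   s -58.3  t 1.4  dyaw 0.2
   s -23.4  t 1.7  dyaw 0.1
```

View pics/w19a.png

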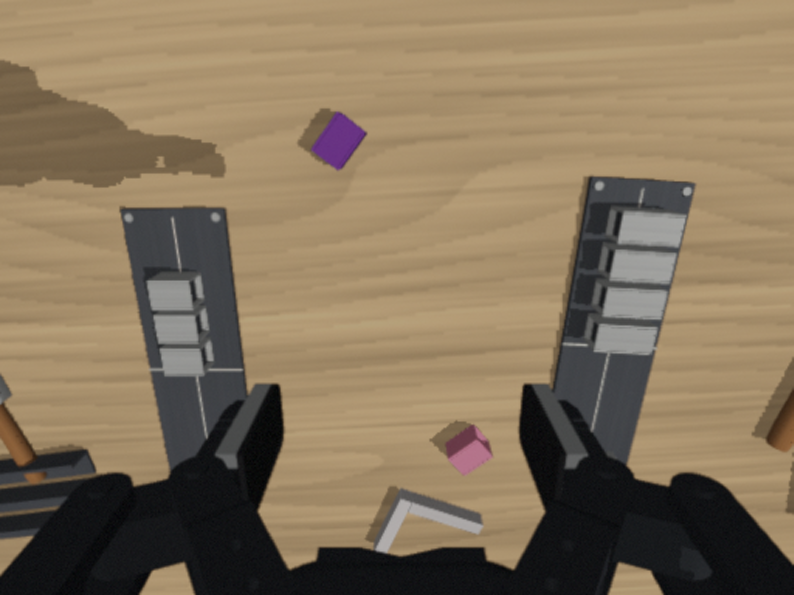

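```bash
python3 - <<'E'
from chain import *
st(); cur=(420.6,-3.5,342.7,-3.42); s=slot(N,-132,0,-1.3)
e=slot(N,28-11,0,-1.3)
chain([(*s[:2],90,-3.42),(*s[:2],28,-3.42)],start=cur)
E
```

```text
t 28.75 pos [420.6  -3.6 342.6] yaw -3.43 deg tilt 0.12 op 75.0 F [-0.5  0.2  0.2]
9 x offset [28.1, -24.2, 2.7] rot -0.0000   -> [ 431.9 -222.4   89.8] yaw -3.42
2 x offset [30.9, -0.2, 0.0] rot -0.0000   -> [ 431.8 -222.8   28. ] yaw -3.42
```

>>> play_rows(
  increments=[
    {"offset":[28.1,-24.2,2.7],"rot":[0,0,0],"fingers":16},
    {"offset":[28.1,-24.2,2.7],"rot":[0,0,0],"fingers":16},
    {"offset":[28.1,-24.2,2.7],"rot":[0,0,0],"fingers":16},
    {"offset":[28.1,-24.2,2.7],"rot":[0,0,0],"fingers":16},
    {"offset":[28.1,-24.2,2.7],"rot":[0,0,0],"fingers":16},
    {"offset":[28.1,-24.2,2.7],"rot":[0,0,0],"fingers":16},
    {"offset":[28.1,-24.2,2.7],"rot":[0,0,0],"fingers":16},
    {"offset":[28.1,-24.2,2.7],"rot":[0,0,0],"fingers":16},
  ],
)

```text
clock: 29.42
position: [0.4296, -0.1992, 0.1166]
orientation: [0.706, 0.022, 0.707, -0.021]
contact_force: [-0.0, 0.2, -0.3]
opening: 0.187
```

>>> play_rows(
  increments=[
    {"offset":[28.1,-24.2,2.7],"rot":[0,0,0],"fingers":16},
    {"offset":[0,0,0],"rot":[0,0,0],"fingers":16},
    {"offset":[0,0,0],"rot":[0,0,0],"fingers":16},
    {"offset":[0,0,0],"rot":[0,0,0],"fingers":16},
  ],
)

```text
clock: 29.75
position: [0.4316, -0.2219, 0.0909]
orientation: [0.706, 0.022, 0.707, -0.021]
contact_force: [0.5, -0.8, -0.2]
opening: 0.187
```

```bash
python3 - <<'E'
from chain import *
st(); c=Cam("wrist"); c.save("pics/w20.png");st(); s=slot(N,-132,28,-1.3); chain([s])
E
```

```text
t 29.75 pos [ 431.6 -221.9   90.9] yaw -3.45 deg tilt 0.06 op 16.0 F [ 0.5 -0.8 -0.2]
t 29.80 pos [ 432.2 -221.8   91.7] yaw -3.40 deg tilt 0.03 op 16.1 F [ 0.4 -1.  -0.2]
t 29.80 pos [ 432.2 -221.8   91.7] yaw -3.40 deg tilt 0.03 op 16.1 F [ 0.4 -1.  -0.2]
2 x offset [31.9, -0.5, -0.1] rot 0.0002   -> [ 431.9 -222.8   27.9] yaw -3.42
```

View pics/w20.png

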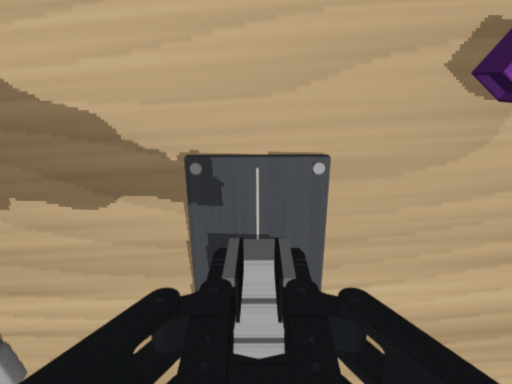

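>>> play_rows(
  increments=[
    {"offset":[30,-0.6,0],"rot":[0,0,0],"fingers":16},
    {"offset":[22,0,0],"rot":[0,0,0],"fingers":16},
    {"offset":[8,0,0],"rot":[0,0,0],"fingers":16},
    {"offset":[0,0,0],"rot":[0,0,0],"fingers":16},
    {"offset":[0,0,4],"rot":[0,0,0],"fingers":16},
    {"offset":[0,0,4],"rot":[0,0,0],"fingers":16},
    {"offset":[0,0,4],"rot":[0,0,0],"fingers":16},
    {"offset":[0,0,4],"rot":[0,0,0],"fingers":16},
  ],
)

```text
clock: 30.47
position: [0.4492, -0.2236, 0.0323]
orientation: [0.707, 0.02, 0.706, -0.021]
contact_force: [-0.9, -0.3, 1.1]
opening: 0.189
```

```bash
python3 - <<'E'
from chain import *
st(); c=Cam("wrist"); c.save("pics/w21.png");
c=Cam("side"); c.save("pics/s21.png"); crop(c,"pics/s21a.png",230,130,380,230,5);st()
E
```

```text
t 30.47 pos [ 449.2 -223.6   32.3] yaw -3.35 deg tilt 0.11 op 16.1 F [-0.9 -0.3  1.1]
t 30.57 pos [ 449.1 -223.5   31.6] yaw -3.34 deg tilt 0.07 op 16.0 F [-0.3 -0.9 -0.2]
```

View pics/w21.png

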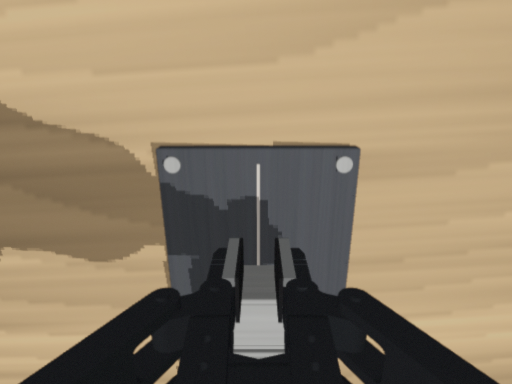

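View pics/s21a.png

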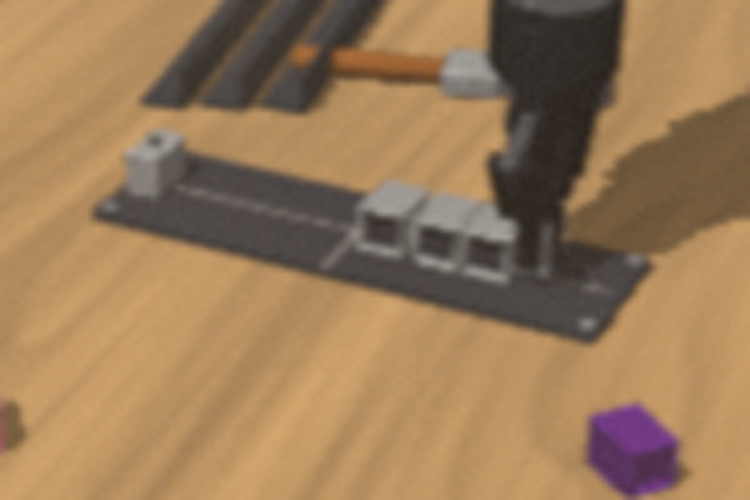

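>>> play_rows(
  increments=[
    {"offset":[0,0,6],"rot":[0,0,0],"fingers":16},
    {"offset":[0,0,8],"rot":[0,0,0],"fingers":16},
    {"offset":[0,0,8],"rot":[0,0,0],"fingers":16},
    {"offset":[0,0,8],"rot":[0,0,0],"fingers":16},
    {"offset":[0,0,8],"rot":[0,0,0],"fingers":16},
    {"offset":[0,0,8],"rot":[0,0,0],"fingers":16},
    {"offset":[0,0,8],"rot":[0,0,0],"fingers":16},
    {"offset":[0,0,6],"rot":[0,0,0],"fingers":16},
  ],
)

```text
clock: 31.23
position: [0.509, -0.2269, 0.0308]
orientation: [0.707, 0.021, 0.707, -0.021]
contact_force: [-4.0, 0.0, 3.1]
opening: 0.188
```

```bash
python3 - <<'E'
from chain import *
st(); c=Cam("side"); c.save("pics/s22.png"); crop(c,"pics/s22a.png",230,130,380,230,5)
c=Cam("top"); c.save("pics/t22.png"); crop(c,"pics/t22a.png",290,130,350,240,5);st()
E
```

```text
t 31.23 pos [ 509.  -226.9   30.8] yaw -3.36 deg tilt 0.00 op 16.0 F [-4.   0.   3.1]
t 31.33 pos [ 509.2 -226.8   30.8] yaw -3.33 deg tilt 0.04 op 16.5 F [-0.1  0.3 -0.5]
```

View pics/s22a.png

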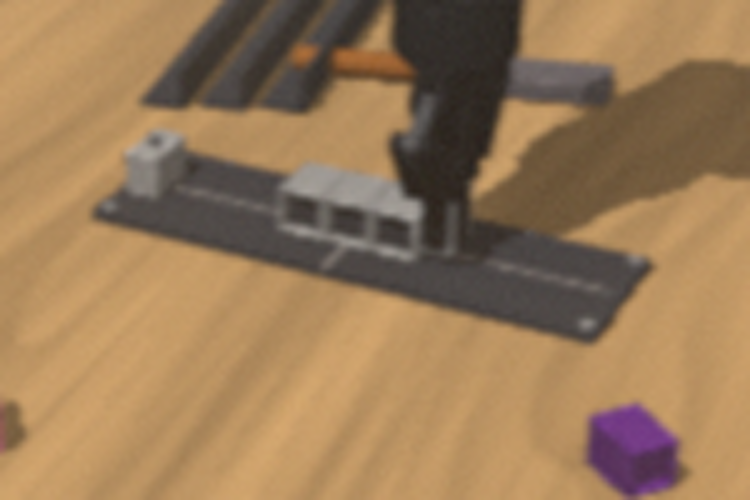

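View pics/t22a.png

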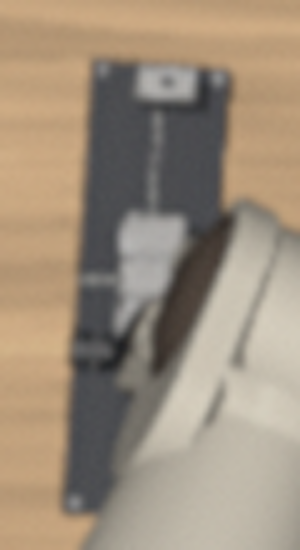

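>>> play_rows(
  increments=[
    {"offset":[0,0,6],"rot":[0,0,0],"fingers":16},
    {"offset":[0,0,8],"rot":[0,0,0],"fingers":16},
    {"offset":[0,0,8],"rot":[0,0,0],"fingers":16},
    {"offset":[0,0,8],"rot":[0,0,0],"fingers":16},
    {"offset":[0,0,8],"rot":[0,0,0],"fingers":16},
    {"offset":[0,0,8],"rot":[0,0,0],"fingers":16},
    {"offset":[0,0,8],"rot":[0,0,0],"fingers":16},
    {"offset":[0,0,8],"rot":[0,0,0],"fingers":16},
  ],
)

```text
clock: 32.0
position: [0.5707, -0.2305, 0.0309]
orientation: [0.707, 0.021, 0.707, -0.021]
contact_force: [-1.8, 0.6, -0.6]
opening: 0.188
```

>>> play_rows(
  increments=[
    {"offset":[0,0,5],"rot":[0,0,0],"fingers":16},
    {"offset":[0,0,4],"rot":[0,0,0],"fingers":16},
    {"offset":[0,0,3],"rot":[0,0,0],"fingers":16},
    {"offset":[0,0,2],"rot":[0,0,0],"fingers":16},
    {"offset":[0,0,0],"rot":[0,0,0],"fingers":16},
  ],
)

```text
clock: 32.42
position: [0.5842, -0.2313, 0.031]
orientation: [0.707, 0.021, 0.707, -0.021]
contact_force: [-0.2, 0.2, 1.0]
opening: 0.187
```

```bash
python3 - <<'E'
from chain import *
s,_=st(); p=s["position"]*1e3-[N[0],N[1],0]; a=np.radians(N[2]); print(p[0]*np.cos(a)+p[1]*np.sin(a), -p[0]*np.sin(a)+p[1]*np.cos(a))
c=Cam("side"); c.save("pics/s23.png"); crop(c,"pics/s23a.png",230,130,380,230,5)
c=Cam("wrist"); c.save("pics/w23.png");st()
E
```

```text
t 32.42 pos [ 584.2 -231.3   31. ] yaw -3.36 deg tilt 0.02 op 16.0 F [-0.2  0.2  1. ]
20.598471401409267 -0.7858620886106313
t 32.52 pos [ 584.  -231.3   31.2] yaw -3.36 deg tilt 0.03 op 15.8 F [ 0.1 -0.5  0.3]
```

View pics/s23a.png

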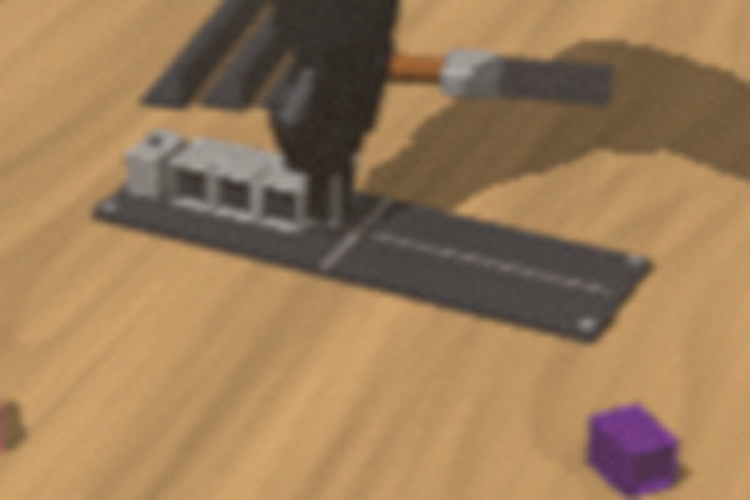

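View pics/w23.png

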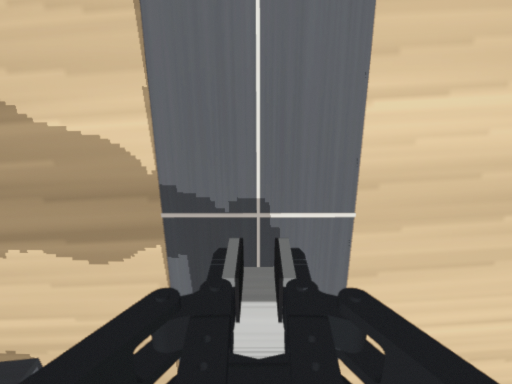

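>>> play_rows(
  increments=[
    {"offset":[0,0,3],"rot":[0,0,0],"fingers":16},
    {"offset":[0,0,2],"rot":[0,0,0],"fingers":16},
    {"offset":[0,0,1.5],"rot":[0,0,0],"fingers":16},
    {"offset":[0,0,1],"rot":[0,0,0],"fingers":16},
    {"offset":[0,0,1],"rot":[0,0,0],"fingers":16},
    {"offset":[0,0,0],"rot":[0,0,0],"fingers":16},
  ],
)

```text
clock: 33.02
position: [0.5925, -0.2318, 0.0311]
orientation: [0.707, 0.021, 0.707, -0.021]
contact_force: [-2.3, 0.2, 2.7]
opening: 0.186
```

>>> play_rows(
  increments=[
    {"offset":[0,0,1],"rot":[0,0,0],"fingers":16},
    {"offset":[0,0,1],"rot":[0,0,0],"fingers":16},
    {"offset":[0,0,0],"rot":[0,0,0],"fingers":16},
  ],
)

```text
clock: 33.27
position: [0.594, -0.2319, 0.031]
orientation: [0.706, 0.021, 0.707, -0.021]
contact_force: [-6.8, 0.4, 4.2]
opening: 0.187
```

>>> play_rows(
  increments=[
    {"offset":[0,0,1],"rot":[0,0,0],"fingers":16},
    {"offset":[0,0,1],"rot":[0,0,0],"fingers":16},
    {"offset":[0,0,0],"rot":[0,0,0],"fingers":16},
  ],
)

```text
clock: 33.52
position: [0.5941, -0.2319, 0.031]
orientation: [0.705, 0.021, 0.708, -0.021]
contact_force: [-16.6, 1.0, 10.3]
opening: 0.19
```

```bash
python3 - <<'E'
from chain import *
s,_=st(); p=s["position"]*1e3-[N[0],N[1],0]; a=np.radians(N[2]); print(p[0]*np.cos(a)+p[1]*np.sin(a), -p[0]*np.sin(a)+p[1]*np.cos(a))
c=Cam("side"); c.save("pics/s24.png"); crop(c,"pics/s24a.png",230,130,380,230,5)
E
```

```text
t 33.52 pos [ 594.1 -231.9   31. ] yaw -3.39 deg tilt 0.27 op 16.2 F [-16.6   1.   10.3]
30.472275446750636 -0.7800638409005793
```

View pics/s24a.png

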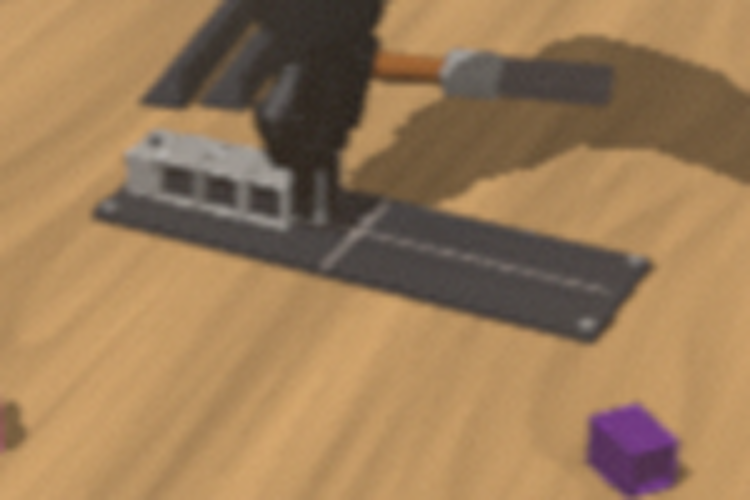

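>>> play_rows(
  increments=[
    {"offset":[0,0,-4],"rot":[0,0,0],"fingers":16},
    {"offset":[0,0,-10],"rot":[0,0,0],"fingers":16},
    {"offset":[-5,0,-25],"rot":[0,0,0],"fingers":85},
    {"offset":[-35,0,-20],"rot":[0,0,0],"fingers":85},
    {"offset":[-35,0,-20],"rot":[0,0,0],"fingers":85},
    {"offset":[-35,0,-20],"rot":[0,0,0],"fingers":85},
    {"offset":[-35,0,-20],"rot":[0,0,0],"fingers":85},
    {"offset":[-35,0,-20],"rot":[0,0,0],"fingers":85},
  ],
)

```text
clock: 34.23
position: [0.4569, -0.2236, 0.2127]
orientation: [0.707, 0.021, 0.706, -0.021]
contact_force: [0.8, -0.7, 0.6]
opening: 0.992
```

>>> play_rows(
  increments=[
    {"offset":[-35,0,-20],"rot":[0,0,0],"fingers":85},
    {"offset":[0,0,0],"rot":[0,0,0],"fingers":85},
    {"offset":[0,0,0],"rot":[0,0,0],"fingers":85},
    {"offset":[0,0,0],"rot":[0,0,0],"fingers":85},
  ],
)

```text
clock: 34.57
position: [0.438, -0.2228, 0.2458]
orientation: [0.707, 0.021, 0.706, -0.021]
contact_force: [0.7, -0.9, -0.6]
opening: 0.992
```

```bash
python3 - <<'E'
from rows import *
st(); c=Cam("wrist"); c.save("pics/w25.png");st()
a=np.radians(N[2]); rect(c,"pics/r25.png",.6335,-.2335,a,.12,.19,.25,.038)
rect(c,"pics/r25j.png",.6335,-.2335,a,.12,.26,.25,.008)
cc=cv2.imread("pics/r25.png"); print(cc.shape); cv2.imwrite("pics/r25c.png",cv2.resize(cc[:600],None,fx=1,fy=1))
report(c,"narrow",show="pics/f25%s.png")
E
```

```text
t 34.57 pos [ 438.  -222.8  245.8] yaw -3.37 deg tilt 0.07 op 84.7 F [ 0.7 -0.9 -0.6]
t 34.62 pos [ 437.9 -222.6  245. ] yaw -3.35 deg tilt 0.04 op 84.8 F [-0.1  0.3 -0.3]
(760, 480, 3)
narrow
ctr mm [ 657.5 -234.1] len 108.8 wid 40.2 area 4049 jaw-along-length yaw 86.7
   s 94.0  t 0.8  dyaw 90.1
```

View pics/w25.png

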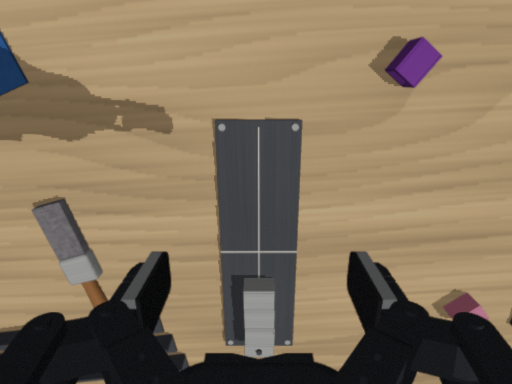

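View pics/r25c.png

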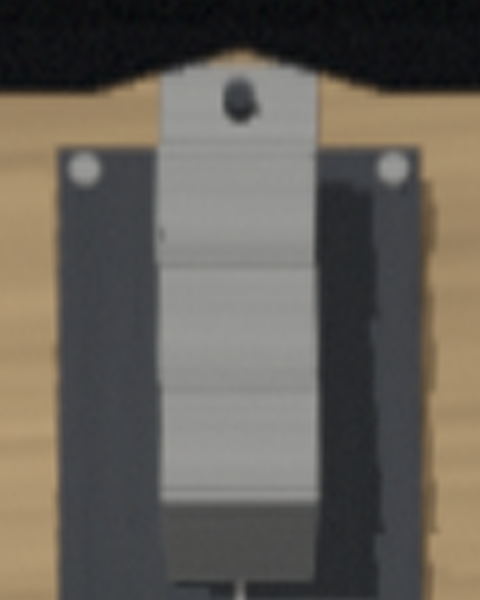

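```bash
python3 - <<'E'
from chain import *
cur=(437.9,-222.7,245,-3.42); s=slot(W,-163,0,-0.3)
chain([(*s[:2],110,-6.7,14),(*s[:2],31,-6.7,3)],start=cur)
E
```

```text
14 x offset [9.6, 31.6, -5.4] rot 0.0041   -> [400.7 224.5 110.6] yaw -6.71
3 x offset [26.5, 0.1, 0.1] rot -0.0001   -> [401.1 224.8  31.1] yaw -6.69
```

>>> play_rows(
  increments=[
    {"offset":[9.6,31.6,-5.4],"rot":[0.0041,0,0],"fingers":38},
    {"offset":[9.6,31.6,-5.4],"rot":[0.0041,0,0],"fingers":38},
    {"offset":[9.6,31.6,-5.4],"rot":[0.0041,0,0],"fingers":38},
    {"offset":[9.6,31.6,-5.4],"rot":[0.0041,0,0],"fingers":38},
    {"offset":[9.6,31.6,-5.4],"rot":[0.0041,0,0],"fingers":38},
    {"offset":[9.6,31.6,-5.4],"rot":[0.0041,0,0],"fingers":38},
    {"offset":[9.6,31.6,-5.4],"rot":[0.0041,0,0],"fingers":38},
    {"offset":[9.6,31.6,-5.4],"rot":[0.0041,0,0],"fingers":38},
  ],
)

```text
clock: 35.28
position: [0.4123, 0.0342, 0.1672]
orientation: [0.706, 0.032, 0.707, -0.032]
contact_force: [0.2, -0.4, -0.4]
opening: 0.441
```

>>> play_rows(
  increments=[
    {"offset":[9.6,31.6,-5.4],"rot":[0.0041,0,0],"fingers":38},
    {"offset":[9.6,31.6,-5.4],"rot":[0.0041,0,0],"fingers":38},
    {"offset":[9.6,31.6,-5.4],"rot":[0.0041,0,0],"fingers":38},
    {"offset":[9.6,31.6,-5.4],"rot":[0.0041,0,0],"fingers":38},
    {"offset":[9.6,31.6,-5.4],"rot":[0.0041,0,0],"fingers":38},
    {"offset":[9.6,31.6,-5.4],"rot":[0.0041,0,0],"fingers":38},
    {"offset":[0,0,0],"rot":[0,0,0],"fingers":38},
    {"offset":[0,0,0],"rot":[0,0,0],"fingers":38},
  ],
)

```text
clock: 35.95
position: [0.3988, 0.2255, 0.1093]
orientation: [0.705, 0.039, 0.707, -0.041]
contact_force: [-0.9, -0.1, 0.3]
opening: 0.442
```

```bash
python3 - <<'E'
from chain import *
st(); c=Cam("wrist"); c.save("pics/w26.png");c=Cam("top"); c.save("pics/t26.png"); crop(c,"pics/t26a.png",170,120,350,250,4);st(); s=slot(W,-163,31,-.3); chain([(*s,3)])
E
```

```text
t 35.95 pos [398.8 225.5 109.3] yaw -6.45 deg tilt 0.23 op 37.8 F [-0.9 -0.1  0.3]
t 36.05 pos [399.6 224.1 110.7] yaw -6.62 deg tilt 0.11 op 37.8 F [-0.4 -0.1 -0.1]
t 36.05 pos [399.6 224.1 110.7] yaw -6.62 deg tilt 0.11 op 37.8 F [-0.4 -0.1 -0.1]
3 x offset [26.6, 0.3, 0.5] rot 0.0005   -> [401.2 224.9  30.9] yaw -6.70
```

View pics/w26.png

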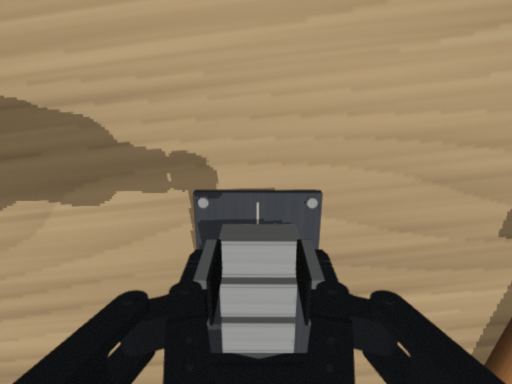

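View pics/t26a.png

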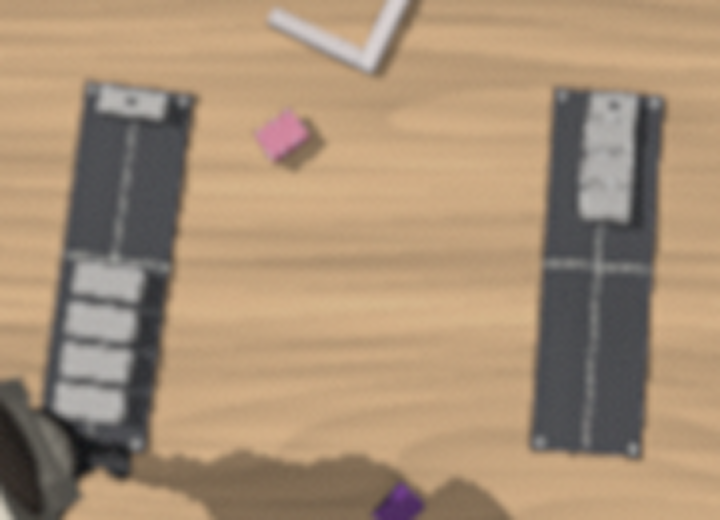

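>>> play_rows(
  increments=[
    {"offset":[35,0.3,0.5],"rot":[0.001,0,0],"fingers":38},
    {"offset":[30,0,0],"rot":[0,0,0],"fingers":38},
    {"offset":[14.6,0,0],"rot":[0,0,0],"fingers":38},
    {"offset":[0,0,0],"rot":[0,0,0],"fingers":38},
    {"offset":[0,0,0],"rot":[0,0,0],"fingers":38},
  ],
)

```text
clock: 36.47
position: [0.4005, 0.2237, 0.032]
orientation: [0.706, 0.042, 0.706, -0.042]
contact_force: [0.3, 0.2, -0.1]
opening: 0.444
```

```bash
python3 - <<'E'
from chain import *
st(); 
c=Cam("side"); c.save("pics/s27.png"); crop(c,"pics/s27a.png",160,200,320,300,4.8);st(); chain([slot(W,-163,31,-.3)])
E
```

```text
t 36.47 pos [400.5 223.7  32. ] yaw -6.80 deg tilt 0.06 op 37.9 F [ 0.3  0.2 -0.1]
t 36.52 pos [401.2 224.2  33. ] yaw -6.78 deg tilt 0.05 op 38.1 F [0.  0.7 0.5]
t 36.52 pos [401.2 224.2  33. ] yaw -6.78 deg tilt 0.05 op 38.1 F [0.  0.7 0.5]
1 x offset [2.0, 0.6, -0.0] rot -0.0015   -> [401.2 224.8  31. ] yaw -6.70
```

View pics/s27a.png

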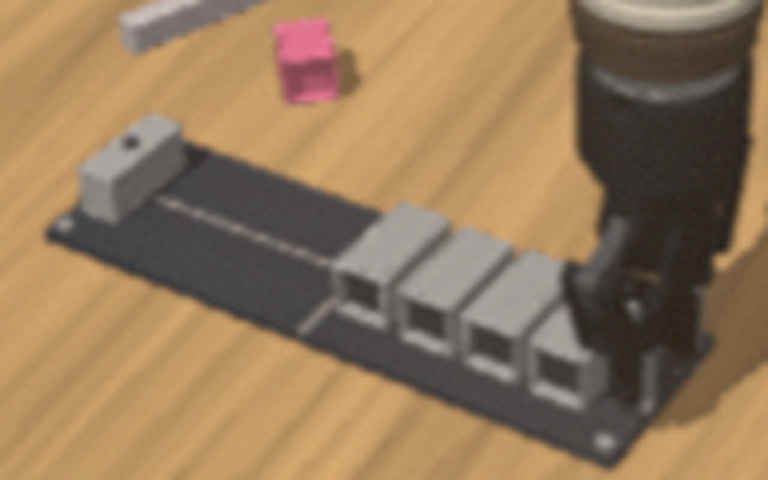

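>>> play_rows(
  increments=[
    {"offset":[1.5,0.4,4],"rot":[-0.001,0,0],"fingers":38},
    {"offset":[0,0,5],"rot":[0,0,0],"fingers":38},
    {"offset":[0,0,5],"rot":[0,0,0],"fingers":38},
    {"offset":[0,0,5],"rot":[0,0,0],"fingers":38},
    {"offset":[0,0,5],"rot":[0,0,0],"fingers":38},
    {"offset":[0,0,6],"rot":[0,0,0],"fingers":38},
    {"offset":[0,0,6],"rot":[0,0,0],"fingers":38},
    {"offset":[0,0,6],"rot":[0,0,0],"fingers":38},
  ],
)

```text
clock: 37.18
position: [0.4421, 0.2204, 0.0308]
orientation: [0.705, 0.041, 0.707, -0.041]
contact_force: [-9.7, 0.6, 7.5]
opening: 0.449
```

```bash
cat >> chain.py <<'E'
def jf(J):
    s,_=st(); p=s["position"]*1e3-[J[0],J[1],0]; a=np.radians(J[2]); print("s %.1f t %.1f"%(p[0]*np.cos(a)+p[1]*np.sin(a), -p[0]*np.sin(a)+p[1]*np.cos(a)))
E
python3 - <<'E'
from chain import *
jf(W)
c=Cam("side"); c.save("pics/s28.png"); crop(c,"pics/s28a.png",160,200,320,300,4.8)
E
```

```text
t 37.18 pos [442.1 220.4  30.8] yaw -6.63 deg tilt 0.11 op 38.3 F [-9.7  0.6  7.5]
s -121.9 t 0.0
```

View pics/s28a.png

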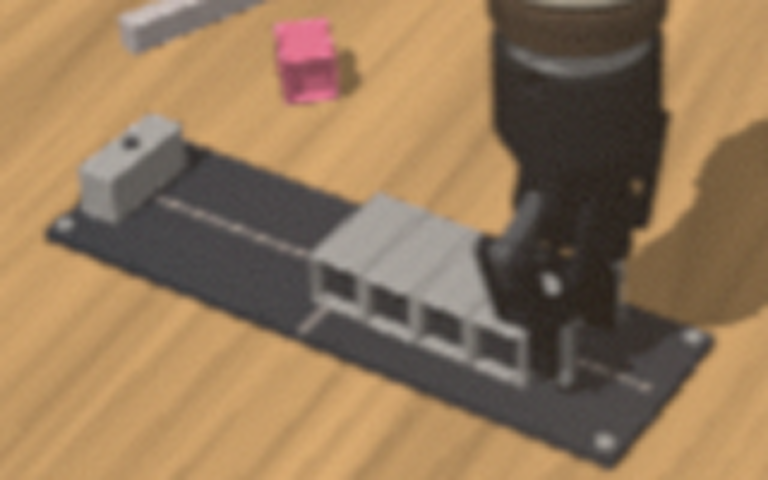

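Closed up. I need about 122 mm more.

>>> play_rows(
  increments=[
    {"offset":[0,0,7],"rot":[0,0,0],"fingers":38},
    {"offset":[0,0,7],"rot":[0,0,0],"fingers":38},
    {"offset":[0,0,7],"rot":[0,0,0],"fingers":38},
    {"offset":[0,0,7],"rot":[0,0,0],"fingers":38},
    {"offset":[0,0,7],"rot":[0,0,0],"fingers":38},
    {"offset":[0,0,7],"rot":[0,0,0],"fingers":38},
    {"offset":[0,0,7],"rot":[0,0,0],"fingers":38},
    {"offset":[0,0,6],"rot":[0,0,0],"fingers":38},
  ],
)

```text
clock: 37.9
position: [0.4968, 0.2139, 0.0306]
orientation: [0.705, 0.041, 0.706, -0.041]
contact_force: [-9.2, 1.3, 6.5]
opening: 0.443
```

```bash
python3 - <<'E'
from chain import *
jf(W)
c=Cam("side"); c.save("pics/s29.png"); crop(c,"pics/s29a.png",160,200,320,300,4.8)
E
```

```text
t 37.90 pos [496.8 213.9  30.6] yaw -6.64 deg tilt 0.09 op 37.9 F [-9.2  1.3  6.5]
s -66.7 t 0.0
```

View pics/s29a.png

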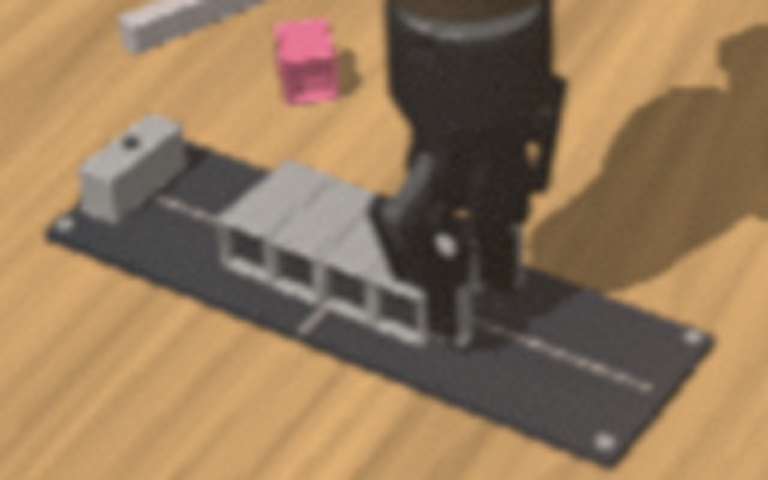

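>>> play_rows(
  increments=[
    {"offset":[0,0,7],"rot":[0,0,0],"fingers":38},
    {"offset":[0,0,7],"rot":[0,0,0],"fingers":38},
    {"offset":[0,0,7],"rot":[0,0,0],"fingers":38},
    {"offset":[0,0,7],"rot":[0,0,0],"fingers":38},
    {"offset":[0,0,7],"rot":[0,0,0],"fingers":38},
    {"offset":[0,0,7],"rot":[0,0,0],"fingers":38},
    {"offset":[0,0,7],"rot":[0,0,0],"fingers":38},
    {"offset":[0,0,5],"rot":[0,0,0],"fingers":38},
  ],
)

```text
clock: 38.62
position: [0.5505, 0.2076, 0.0304]
orientation: [0.705, 0.041, 0.706, -0.041]
contact_force: [-7.6, 0.8, 4.8]
opening: 0.447
```

>>> play_rows(
  increments=[
    {"offset":[0,0,4],"rot":[0,0,0],"fingers":38},
    {"offset":[0,0,2],"rot":[0,0,0],"fingers":38},
    {"offset":[0,0,1],"rot":[0,0,0],"fingers":38},
    {"offset":[0,0,0],"rot":[0,0,0],"fingers":38},
  ],
)

```text
clock: 38.95
position: [0.5572, 0.2068, 0.0304]
orientation: [0.706, 0.041, 0.706, -0.041]
contact_force: [-5.6, 0.4, 3.0]
opening: 0.449
```

```bash
python3 - <<'E'
from chain import *
jf(W)
E
```

```text
t 38.95 pos [557.2 206.8  30.4] yaw -6.65 deg tilt 0.07 op 38.3 F [-5.6  0.4  3. ]
s -5.9 t 0.0
```

>>> play_rows(
  increments=[
    {"offset":[0,0,2],"rot":[0,0,0],"fingers":38},
    {"offset":[0,0,2],"rot":[0,0,0],"fingers":38},
    {"offset":[0,0,1],"rot":[0,0,0],"fingers":38},
    {"offset":[0,0,1],"rot":[0,0,0],"fingers":38},
    {"offset":[0,0,1],"rot":[0,0,0],"fingers":38},
    {"offset":[0,0,0],"rot":[0,0,0],"fingers":38},
  ],
)

```text
clock: 39.45
position: [0.5625, 0.2062, 0.0304]
orientation: [0.704, 0.041, 0.707, -0.041]
contact_force: [-13.3, 1.6, 8.8]
opening: 0.446
```

>>> play_rows(
  increments=[
    {"offset":[0,0,1],"rot":[0,0,0],"fingers":38},
    {"offset":[0,0,1],"rot":[0,0,0],"fingers":38},
    {"offset":[0,0,0],"rot":[0,0,0],"fingers":38},
  ],
)

```text
clock: 39.7
position: [0.5626, 0.2062, 0.0304]
orientation: [0.703, 0.041, 0.709, -0.041]
contact_force: [-25.6, 2.1, 16.0]
opening: 0.445
```

```bash
python3 - <<'E'
from chain import *
jf(W)
E
```

```text
t 39.70 pos [562.6 206.2  30.4] yaw -6.58 deg tilt 0.47 op 38.0 F [-25.6   2.1  16. ]
s -0.5 t -0.0
```

Pressed home (the force rises with no further travel). I'll back off and look.

>>> play_rows(
  increments=[
    {"offset":[0,0,-4],"rot":[0,0,0],"fingers":38},
    {"offset":[0,0,-10],"rot":[0,0,0],"fingers":38},
    {"offset":[-5,0,-25],"rot":[0,0,0],"fingers":85},
    {"offset":[-35,0,-18],"rot":[0,0,0],"fingers":85},
    {"offset":[-35,0,-18],"rot":[0,0,0],"fingers":85},
    {"offset":[-35,0,-18],"rot":[0,0,0],"fingers":85},
    {"offset":[-35,0,-18],"rot":[0,0,0],"fingers":85},
    {"offset":[-35,0,-18],"rot":[0,0,0],"fingers":85},
  ],
)

```text
clock: 40.37
position: [0.4372, 0.2205, 0.2121]
orientation: [0.706, 0.041, 0.706, -0.041]
contact_force: [0.6, -0.7, -0.2]
opening: 0.992
```

>>> play_rows(
  increments=[
    {"offset":[-35,0,0],"rot":[0,0,0],"fingers":85},
    {"offset":[0,0,0],"rot":[0,0,0],"fingers":85},
    {"offset":[0,0,0],"rot":[0,0,0],"fingers":85},
    {"offset":[0,0,0],"rot":[0,0,0],"fingers":85},
  ],
)

```text
clock: 40.7
position: [0.4384, 0.2207, 0.245]
orientation: [0.706, 0.041, 0.706, -0.041]
contact_force: [-0.1, 0.6, -1.1]
opening: 0.996
```

```bash
python3 - <<'E'
from rows import *
st(); c=Cam("wrist"); c.save("pics/w30.png");st()
a=np.radians(W[2]); x,y=W[0]+65*np.cos(a),W[1]+65*np.sin(a)
rect(c,"pics/r30.png",x/1e3,y/1e3,a,.12,.19,.3,.038)
report(c,"wide",show="pics/f30%s.png")
c=Cam("top"); c.save("pics/t30.png"); crop(c,"pics/t30a.png",170,120,350,250,4)
c=Cam("side"); c.save("pics/s30.png"); crop(c,"pics/s30a.png",140,130,380,310,3.2)
E
```

```text
t 40.70 pos [438.4 220.7 245. ] yaw -6.66 deg tilt 0.02 op 85.1 F [-0.1  0.6 -1.1]
t 40.75 pos [438.2 220.5 244.3] yaw -6.66 deg tilt 0.07 op 85.1 F [ 0.5 -0.5 -0.1]
wide
ctr mm [640.9 197.7] len 138.9 wid 58.2 area 7600 jaw-along-length yaw 82.9
   s 78.2  t 0.7  dyaw 89.6
```

View pics/r30.png

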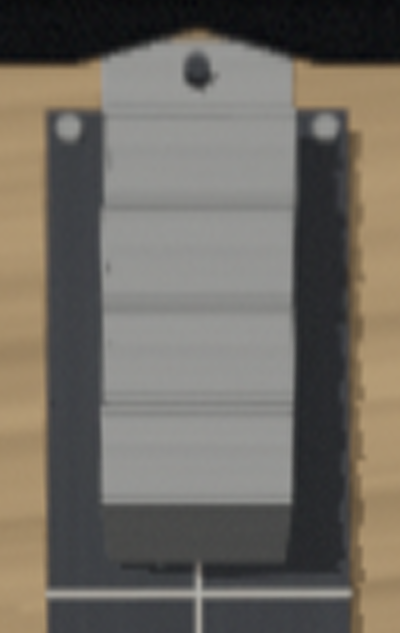

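View pics/t30a.png

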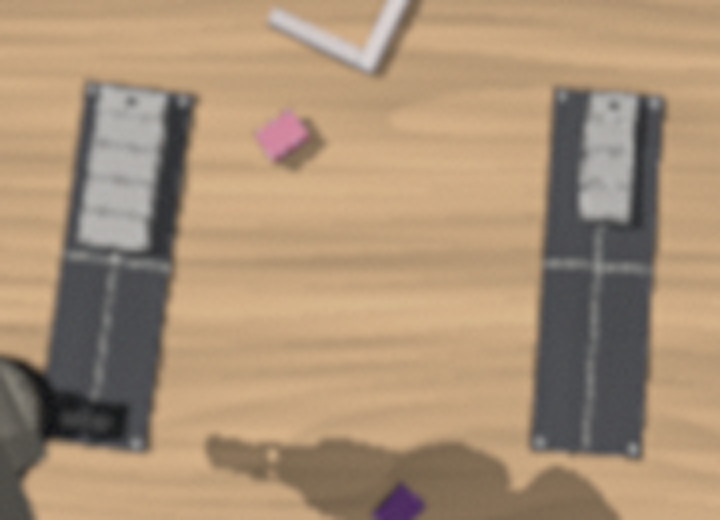

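View pics/s30a.png

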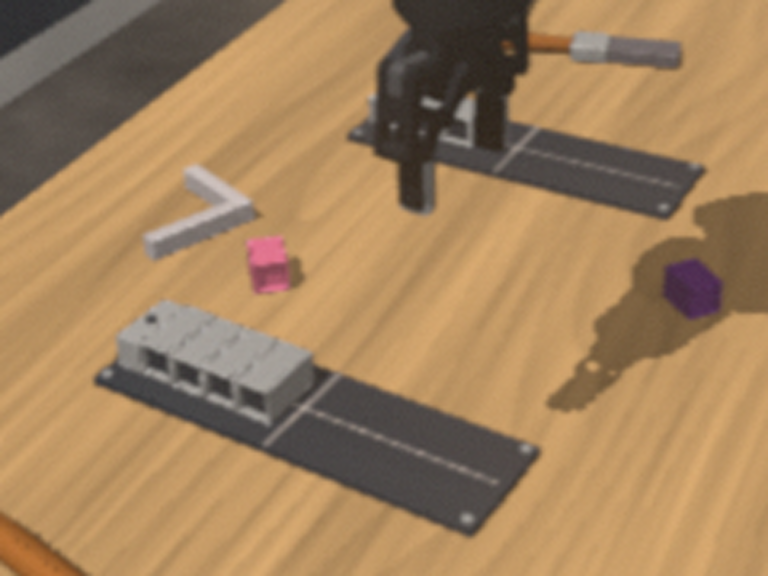

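```bash
python3 - <<'E'
from rows import *
c=Cam.load("pics/w30.png")
a=np.radians(W[2]); x,y=W[0]+70*np.cos(a),W[1]+70*np.sin(a)
rect(c,"pics/r31.png",x/1e3,y/1e3,a,.10,.14,.2,.038)
im=cv2.imread("pics/r31.png"); cv2.imwrite("pics/r31.png",im[:580] if im.shape[0]>600 else im)
crop(c,"pics/w30a.png",210,240,310,370,4.5)
E
```

```text
(no output)
```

View pics/w30a.png

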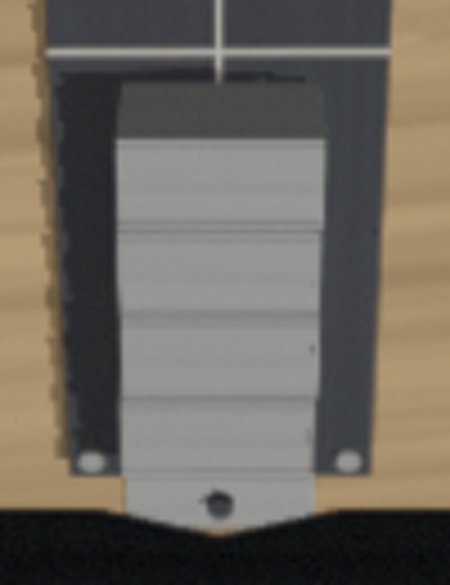

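```bash
python3 - <<'E'
from rows import *
c=Cam("top"); c.save("pics/t32.png"); d=cv2.absdiff(c.im,cv2.imread("pics/t30.png")); print("max change near jigs",d[140:190,185:340].max())
report(c)
st()
from bench import close_job
print(close_job())
E
```

```text
max change near jigs 5
wide
ctr mm [643.3 199.7] len 146.4 wid 72.8 area 8890 jaw-along-length yaw 86.1
   s 80.4  t 3.0  dyaw 92.8
narrow
ctr mm [ 659.8 -231.9] len 115.0 wid 47.2 area 4970 jaw-along-length yaw 85.5
   s 96.1  t 3.2  dyaw 89.0
t 40.90 pos [438.1 220.4 244.1] yaw -6.67 deg tilt 0.13 op 85.3 F [ 0.2 -0.1  0.1]
the job is handed in; nothing more can be done
None
```

The job is handed in at 40.9 s. All seven tubes present, four long and three short, were placed on the loading side of their jigs before any pushing began. I then slid each row along its centre line into its stop.

**Close-range checks:**
- **Blocks:** the wrist camera shows both rows closed up, with no visible gaps and the first tube against the stop. Contact showed as rising force with no further travel, about 17 N on the narrow jig and 26 N on the wide one.
- **Centring and squareness:** measured together with its stop, each block is within 1 mm of centre (0.8 mm narrow, 0.7 mm wide) and within about 0.5° of square.
- **Small flaw left as is:** the first long tube sits about 1 mm to one side of the stop and of the next tube. I judged it good enough and did not correct it.
- **Things to leave alone:** the hammer, brush, square and the pink and purple look-alikes were not touched.

**Disagreement:** just before handing in, the same measurement from the top camera gave about 3 mm off centre for both blocks. It also overstated their widths (73 mm for 58, 47 mm for 40), because the coarse picture blurs the stop and corner screws into the blocks. I relied on the wrist camera. Comparing top pictures showed neither row had moved since my last close look.

I saw no knocked tube and no slackened grip during the run.

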